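# Reset the tripped wash-water pump switch

## Robot

A 6-joint arm with a two-finger parallel gripper is mounted at the origin on the work surface. World frame = base frame: x ahead of the robot, y to its left, z up, the work surface at z = 0. Lengths are in m, angles in rad, forces in N, time in s.
With the tool pointing down it reaches from about 0.4 to 0.825 m from the base axis. Payload 7 kg.
Tool frame: the origin (TCP) lies at the very end of the fingers, on their centre line; the grasp point (between the pads) lies 19 mm behind it; x points along the fingers, y is the direction in which the jaws open and shut, and the axes are right-handed (so a half turn about x gives the same grasp; the last joint's range is limited). The gripper opens to 88 mm and grips with 3 to 60 N. Pads are 19 mm wide; open, the fingers measure 130 mm over their backs; the gripper's body (78 mm by 193 mm) begins 47 mm behind the grasp point.
Start: joints at [1.407, 0.359, 0.012, 0, -1.224, -0.288], TCP at [0.295, 0.607, 0.205] pointing down, gripper open.
Joint ranges: [-3.07, 3.07], [-1.43, 2.12], [-1.02, 1.25], [-3.03, 1.67], [-3.05, -0], [-3.03, 3.03]. Speed limits (rad/s): [2.39, 2.39, 3.01, 3.14, 3.14, 3.14].

## Interface

Orientations are given as a 3x3 rotation matrix whose columns are the frame's x, y, z axes.
In Python, from cell import get_obs, viewer, job gives the robot as it stands. The module is installed in compiled form; this text tells all that it offers.
- The arm moves only by the tool carry_out, never from a script. Its argument "increments" is a list of rows, each an object with "slide": the shift along the tool's x, y, z in cm, a list of three; "angular": the turn, a rotation vector about the tool's x, y, z in degrees, a list of three; "jaw": the opening, from 0 (shut) to 1 (fully open). In form: [{"slide": [x, y, z], "angular": [rx, ry, rz], "jaw": jaw}, ...]. A call has 1 to 5 rows; each row shifts and turns the commanded pose from where the row before left it, along the tool's axes as they then stand; what a row does not reach is not made up. A row lasts 1/10 s, in which the tool goes at most 50 mm and 8.59 degrees, less where a joint would pass 70% of its speed; a pose out of reach is approached as far as the arm can. A call with a gripper value outside its range is refused whole. The fingers move at their own pace and stop on an object; "force" is the grip in N (left out, the last holds). Time passes only in rows, so rows that do not move let the fingers close. It gives the time, the measured TCP pose, the force and the opening at its end, in the units of the state.
- get_obs(): the state, without advancing time (a new reading comes with each control period).
- viewer.read_camera(name): name is "scene" or "top" or "wrist"; returns (picture, depth): 420x560x3 uint8, red, green, blue; 420x560 float32, m along the optical axis (not along the pixel's ray), 0 where there is no reading.
- viewer.camera_params(name): a dict with "K" (3x3 intrinsics, pixels), "dist_coeffs" ([k1, k2, p1, p2, k3] as OpenCV has them; the pictures are not rectified), "xyz" and "orientation" of the camera in the world; the wrist camera has in their place "mount" (4x4, takes a point from camera to tool coordinates, whose origin is the TCP and whose axes are the tool frame's). Camera axes: x right, y up, looking along -z (the intrinsics and any distortion apply to the point x, -y, -z); pixel columns grow to the right and rows downward; lengths in m; the calibration is good to about 2 mm. A picture is of the moment at which its call begins: read the wrist's pose just before it. camera_params takes no time and is no camera call.
- job.close_job(): hands the job in, once; it reports no verdict.
Trained networks look in the newest picture that a camera, given by its name, has taken for a name from the list of things; names that differ only in an ending like _2 or _b are one class to them, and where a whole thing is asked for, a point or a joint stands for the part that bears it (a point fixed in the world has none). Each returns a list of dicts, best first, with "score" (0 to 1); they miss things now and then, are a little off and sometimes report something else, mostly with a low value. They report only what shows in the picture. A call takes as long as a camera call.
- viewer.silhouettes(target, camera): "region" (420x560 bool, what is visible of it) and "pixel" ([row, column] in pixels, amid what is visible of it).
- viewer.landmark_of(target, camera): "pixel" ([row, column] in pixels: a listed point, or the origin of a listed thing).
The state is a dict: "time": time; "qpos": joint angles; "dq": joint speeds; "tau": joint torques, N m; "tool_pos": TCP position; "ee_rot": TCP orientation; "ft_force": force on the tool from outside, world axes, zero at the start; "moment": the same for the moment, N m; "gripper_width": opening from 0.0 (shut) to 1.0 (fully open).
Only numpy, scipy, OpenCV 4.12 (cv2) and the standard library are available. Lean on these libraries where they do the work, as an engineer would, in place of code of your own. Each camera call takes 0.05 s, during which the arm holds its last target.

## Task

The wash-water pump has tripped: of the two grey switches on the planks, its black lever is the one standing about upright, while the neighbour's leans to ON. Reset it: push the lever firmly towards OFF (away from the round pipe gland) right up to the solid stop, past the stiff stretch where the latch resets, then throw it over to ON (towards the gland) until it is fully home. Go gently by feel and do not force it against its stops or the latch, leave the neighbouring switch on, and do not disturb the dishes and other things.

Things in the scene. Friction and masses are not known exactly. Their poses are not given: they have to be found in the camera images.
- pump_switch: The tripped switch: a grey plastic box 120 (its x) x 76 (y) x 62 mm high, fixed to the planks. Origin: centre of its underside. Its +x end carries a round black pipe gland (34 mm across, sticking out 28 mm): that is the ON end. Its -x end is the OFF end; a small dark window 26 x 34 mm lies in the top near it. Box z is up.
- pump_lever: The tripped switch's black lever. Origin on its hinge axis, 50 mm above the box's underside, over the box's centre; the hinge runs along the box's y. The paddle is 12 mm thick (lever x), 24 mm wide (y) and reaches 100 mm from the hinge along the lever's z; 22 to 100 mm from the hinge it is plain and free. It stays wherever it is left.
- pump_tip (a point): Top end of the tripped lever's paddle, 100 mm from the hinge. Feel, as a level push on the lever 50 mm above the hinge: free swing 2 N; stiff stretch (the last 0.3 to 0.45 rad before the OFF stop, while the latch resets) 8 to 11 N; then the solid OFF stop. The mechanism inside breaks at 45 N on its stops or latch: such a push of 25 N at a near OFF stop, 19 N at the farthest, 23 N at the ON stop.
- pump_lever_joint (a joint): Angle of the tripped lever (rad): 0 upright, positive towards the ON end (+x of the box), negative towards OFF. Starts within 0.06 of upright. ON stop at +0.55. The OFF stop differs from switch to switch, somewhere from -0.41 to -0.82, and must be felt. Until the latch is reset, a block inside stops the lever at 0.10 to 0.45 on its way to ON.
- flag_joint (a joint): Trip flag: a white plate 12 x 14 mm behind the window near the OFF end, driven by the latch (m): 0 tripped, grows as the latch is pushed back (towards the box's +y); 0.008 or more means reset (about 0.0093 at the OFF stop). Only the lever can move it, and it stays where the lever pushed it.
- light_switch: The neighbouring switch of the same make and size, standing with its lever ON (leaning towards its own gland end); fixed to the planks. Origin: centre of its underside; +x is its ON end. Leave alone. Which switch stands left or right varies.
- light_lever_joint (a joint): Angle of the neighbour's lever (rad): starts ON, 0.52 to 0.54, and must stay on.
- crate: Black plastic slatted dish drainer, 220 (x) x 420 (y) x 110 mm high with a flat lid section over its -y end, fixed behind the switches. Origin: centre of its underside.
- cup1: Blue plastic cup, 72 mm across, 85 mm high, in the drainer. Origin: centre of its underside.
- cup2: Blue plastic cup, 72 mm across, 85 mm high, in the drainer. Origin: centre of its underside.
- saucepan: Aluminium saucepan, 136 mm across, 70 mm high with a black handle rising to 131 mm, in the drainer. Origin: centre of its underside.
- plate: White ceramic plate, 180 mm across, 18 mm high, lying on the planks on the right. Origin: centre of its underside.
- ladle: Steel ladle balanced across the drainer's rim along x, flat handle 270 x 16 x 5 mm, bowl 76 mm across hanging past the far rim. Origin: middle of the handle's underside.
- soap: Yellow soap bottle, 60 mm across, 120 mm high, standing between the switches. Origin: centre of its underside.
- brush: Flat hand brush with a wooden handle, lying on the planks at the left. Origin: on its underside.

How it is judged:
On the way, in this order (a step that is already met when the one before it is completed fails the run):
1. the lever is pushed fully OFF, so that the latch resets (value of joint pump_lever_joint below -0.3 rad and value of joint flag_joint above 0.008 m), for 0.1 s.
2. the lever is thrown fully ON (value of joint pump_lever_joint above 0.5 rad and value of joint flag_joint above 0.008 m), for 0.2 s.
At the end, for the whole second after the job is handed in: The pump lever rests fully ON (angle above 0.50 rad, the stop being at 0.55) with the latch reset (flag above 8 mm), and the neighbour's lever is still ON (above 0.45 rad) (all of step 2 and velocity of joint pump_lever_joint below 0.05 rad/s and value of joint light_lever_joint above 0.45 rad); the robot touches nothing.
It fails at once if the switch mechanism is forced: more than 45 N between the lever and the stops or latch inside (contact force between pump_lever and pump_switch above 45 N).
It fails at once if the neighbour's lever is pushed off ON (below 0.45 rad) (value of joint light_lever_joint below 0.45 rad).
It fails at once if a dish or another loose thing is moved more than 20 mm (distance of any of cup1, cup2, saucepan, plate, ladle, soap, brush from where it was at the start of the episode above 0.02 m).
It also fails if it takes over 58 s, if anything falls off the work surface, if the arm or the gripper's body presses on something with over 40 N, if the wrist force passes 120 N, or if a joint passes its speed limit or range.

## Working session

There is one attempt and no reset: what is moved stays moved. The work goes in short steps, Python scripts to look and compute and a tool call to move; the robot and the scene stay as the last step left them, time stands still between calls to the robot, and variables do not carry over. Pictures are saved under pics/ and viewed, and the job is handed in when it is done.

Besides the shell and the picture viewer there is one more tool, called after ">>>" by a JSON object that holds its "op" and its "data", one argument or row to a line. carry_out: Moves the arm, as the interface text tells. Its arguments: {"type":"object","properties":{"increments":{"type":"array"},"force":{"type":"number"}},"required":["increments"]}

```bash
mkdir -p pics; python3 - <<'E'
from cell import get_obs, viewer
import cv2,numpy as np
o=get_obs()
for k,v in o.items(): print(k,np.round(v,4).tolist())
for n in ["scene","top"]:
    p,d=viewer.read_camera(n); cv2.imwrite(f"pics/{n}0.png",p[:,:,::-1]); np.savez(f"{n}0.npz",p=p,d=d)
    c=viewer.camera_params(n); print(n,{k:np.round(v,4).tolist() for k,v in c.items()})
    for t in ["pump_switch","pump_lever","light_switch"]:
        for r in viewer.silhouettes(t,n)[:3]: print(t,round(r["score"],2),r["pixel"],r["region"].sum())
    for t in ["pump_tip","pump_switch","pump_lever","light_switch"]:
        for r in viewer.landmark_of(t,n)[:3]: print("lm",t,round(r["score"],2),r["pixel"])
print(get_obs()["time"])
c=viewer.camera_params("wrist");print({k:np.round(v,4).tolist() for k,v in c.items()})
E
```

```text
time 0.0
qpos [1.4071, 0.3594, 0.0111, -0.0004, -1.2241, -0.2881]
dq [-0.0004, -0.0, -0.0005, 0.0009, -0.0002, -0.0011]
tau [-0.0004, -58.2728, 29.3042, 6.9967, 0.0068, -0.0002]
tool_pos [0.2945, 0.6068, 0.2037]
ee_rot [[-0.0006, -0.4367, -0.8996], [-0.0016, -0.8996, 0.4367], [-1.0, 0.0017, -0.0001]]
ft_force [0.3576, 0.3942, -1.3795]
moment [0.0096, 0.0057, 0.0229]
gripper_width 1.0023
scene {'K': [[440.7246, 0.0, 283.8586], [0.0, 440.7246, 211.3212], [0.0, 0.0, 1.0]], 'dist_coeffs': [-0.1102, 0.0, 0.0, 0.0, 0.0], 'xyz': [1.3985, -0.4556, 0.7006], 'orientation': [[0.4897, -0.4901, 0.7211], [0.8719, 0.2743, -0.4057], [0.001, 0.8274, 0.5616]]}
pump_switch 0.63 [179.8, 308.9] 1099
pump_lever 0.68 [157.2, 304.3] 229
light_switch 0.88 [223.2, 200.2] 1458
lm pump_tip 0.72 [147.0, 308.1]
lm pump_tip 0.71 [219.0, 281.0]
lm pump_switch 0.73 [191.4, 308.0]
lm pump_lever 0.62 [176.5, 305.0]
lm light_switch 0.77 [234.9, 201.9]
top {'K': [[447.74, 0.0, 281.3778], [0.0, 447.74, 207.994], [0.0, 0.0, 1.0]], 'dist_coeffs': [0.0476, 0.0, 0.0, 0.0, 0.0], 'xyz': [0.4126, -0.0091, 1.3866], 'orientation': [[0.0132, 0.9838, -0.1787], [-0.9999, 0.0139, 0.0024], [0.0049, 0.1787, 0.9839]]}
pump_switch 0.98 [264.9, 229.9] 1146
light_switch 0.89 [249.5, 341.7] 1205
light_switch 0.65 [193.0, 288.6] 504
light_switch 0.52 [234.2, 411.0] 2852
lm pump_tip 0.36 [262.3, 225.2]
lm pump_switch 0.65 [264.7, 230.0]
lm pump_lever 0.39 [266.0, 229.5]
lm light_switch 0.66 [252.7, 340.6]
lm light_switch 0.63 [193.5, 287.0]
0.8
{'K': [[365.6146, 0.0, 276.5557], [0.0, 365.6146, 213.4262], [0.0, 0.0, 1.0]], 'dist_coeffs': [-0.0738, 0.0, 0.0, 0.0, 0.0], 'mount': [[0.0004, 0.2993, -0.9542, -0.1807], [1.0, -0.0008, 0.0002, 0.0002], [-0.0007, -0.9542, -0.2993, -0.0812], [0.0, 0.0, 0.0, 1.0]]}
```

View pics/scene0.png

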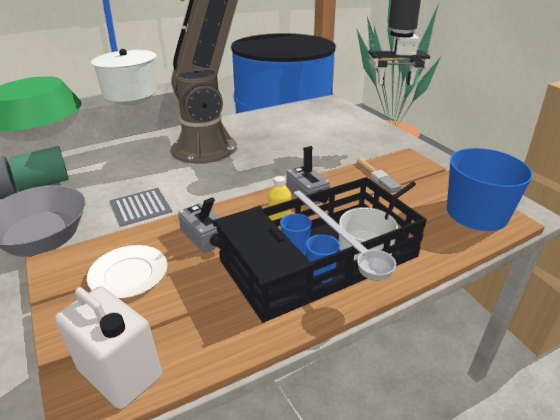

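View pics/top0.png

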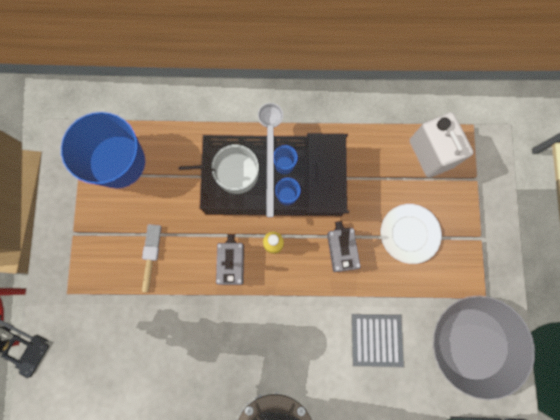

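```bash
cat > h.py <<'E'
import numpy as np,cv2
from cell import get_obs,viewer
def w2p(n,P,obs=None):
    c=viewer.camera_params(n);R=np.array(c["orientation"]);t=np.array(c["xyz"])
    q=(np.atleast_2d(P)-t)@R; q=q*[1,-1,-1]
    return cv2.projectPoints(q,np.zeros(3),np.zeros(3),np.array(c["K"]),np.array(c["dist_coeffs"]))[0][:,0]
def cloud(n,d,obs=None):
    c=viewer.camera_params(n);K=np.array(c["K"])
    if n=="wrist":
        T=np.eye(4);T[:3,:3]=obs["ee_rot"];T[:3,3]=obs["tool_pos"];T=T@np.array(c["mount"])
        R=T[:3,:3];t=T[:3,3]
    else: R=np.array(c["orientation"]);t=np.array(c["xyz"])
    h,w=d.shape;v,u=np.mgrid[:h,:w]
    uv=np.stack([u,v],-1).reshape(-1,1,2).astype(float)
    xy=cv2.undistortPoints(uv,K,np.array(c["dist_coeffs"])).reshape(h,w,2)
    q=np.stack([xy[...,0]*d,-xy[...,1]*d,-d],-1)
    return q@R.T+t
E
python3 - <<'E'
from h import *
for n in ["top","scene"]:
    z=np.load(n+"0.npz");np.save(n+"c.npy",cloud(n,z["d"]))
    c=np.load(n+"c.npy")
    im=cv2.resize(z["p"][130:330,150:430] if n=="top" else z["p"][110:290,150:370],None,fx=2.8,fy=2.8,interpolation=cv2.INTER_CUBIC)
    cv2.imwrite(f"pics/{n}z.png",im[:,:,::-1])
c=np.load("topc.npy")
for r in range(235,300,5): print(r,[ (np.round(c[r,k]*1000).astype(int)).tolist() for k in (210,220,225,230,235,245,250)])
E
```

```text
235 [[576, 208, -2], [413, -9, 1387], [576, 161, 8], [569, 138, 70], [577, 130, 1], [577, 99, 1], [577, 84, 2]]
240 [[558, 204, 24], [558, 173, 29], [558, 158, 24], [554, 138, 65], [559, 128, 19], [559, 97, 22], [559, 82, 26]]
245 [[543, 203, 23], [537, 164, 88], [537, 149, 90], [537, 135, 86], [537, 120, 91], [544, 97, 24], [544, 81, 28]]
250 [[527, 202, 24], [522, 163, 89], [523, 150, 84], [523, 135, 88], [523, 121, 83], [529, 96, 25], [529, 81, 20]]
255 [[512, 201, 30], [508, 163, 88], [508, 148, 89], [509, 134, 86], [509, 120, 89], [513, 96, 28], [514, 81, 26]]
260 [[497, 201, 23], [494, 163, 88], [494, 148, 86], [494, 134, 87], [494, 119, 87], [499, 96, 19], [499, 80, 25]]
265 [[482, 200, 27], [479, 162, 89], [475, 137, 172], [476, 125, 167], [480, 119, 88], [484, 95, 26], [484, 80, 28]]
270 [[467, 200, 24], [465, 161, 89], [465, 147, 85], [465, 132, 91], [466, 119, 87], [469, 95, 24], [469, 79, 30]]
275 [[452, 198, 29], [451, 161, 89], [451, 147, 87], [451, 132, 92], [451, 118, 91], [454, 94, 32], [454, 79, 20]]
280 [[438, 199, 21], [437, 160, 88], [437, 146, 86], [437, 132, 86], [437, 117, 88], [439, 94, 26], [439, 78, 29]]
285 [[423, 197, 30], [423, 168, 25], [424, 153, 24], [424, 138, 23], [424, 123, 26], [424, 93, 24], [424, 78, 24]]
290 [[408, 197, 23], [409, 167, 24], [409, 153, 24], [409, 137, 26], [409, 123, 26], [410, 93, 22], [410, 78, 23]]
295 [[394, 200, 1], [394, 167, 22], [394, 152, 23], [395, 137, 24], [395, 122, 28], [395, 92, 27], [395, 78, 22]]
```

View zooms.

View pics/topz.png

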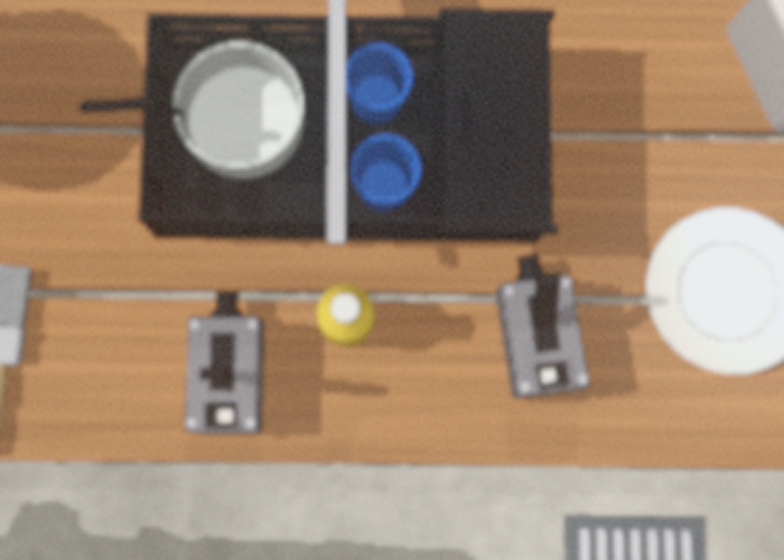

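View pics/scenez.png

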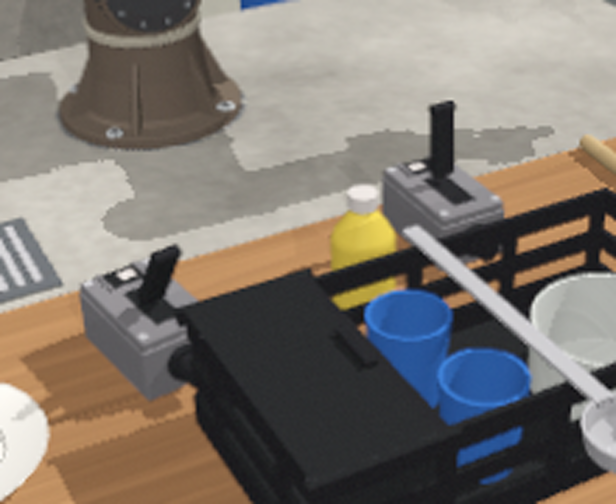

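```bash
python3 - <<'E'
from h import *
c=np.load("topc.npy");p=np.load("top0.npz")["p"]
m=(c[...,2]>.075)&(c[...,2]<.1)&(abs(c[...,0]-.49)<.09)&(abs(c[...,1]-.145)<.07)
q=c[m];print(m.sum(),q[:,2].mean())
r=cv2.minAreaRect((q[:,:2]*1000).astype(np.float32));print(r)
for n in ["top","scene"]:
    c=np.load(n+"c.npy");p=np.load(n+"0.npz")["p"]
    m=(c[...,2]>.1)&(c[...,2]<.2)&(abs(c[...,0]-.5)<.09)&(abs(c[...,1]-.145)<.05)
    v,u=np.nonzero(m);q=c[m]
    print(n,m.sum())
    for a,b,x in sorted(zip(v,u,q*1000),key=lambda t:-t[2][2])[::max(1,len(q)//25)]: print(a,b,x.round(0),p[a,b])
E
```

```text
1019 0.08680514477877492
((485.2283935546875, 135.74716186523438), (118.34980010986328, 76.3344497680664), 0.7097046971321106)
top 47
263 226 [480. 134. 180.] [72 63 58]
265 223 [475. 142. 178.] [109 104 102]
263 225 [480. 137. 178.] [74 62 59]
263 221 [480. 148. 177.] [118 112 113]
263 223 [480. 142. 177.] [73 61 60]
263 222 [480. 145. 177.] [88 80 78]
264 225 [478. 137. 177.] [74 63 60]
262 223 [483. 143. 177.] [85 77 74]
264 227 [478. 132. 177.] [72 62 58]
265 222 [475. 145. 176.] [116 110 111]
262 222 [483. 145. 176.] [96 91 90]
262 226 [483. 135. 176.] [73 60 58]
264 223 [478. 142. 175.] [81 75 71]
264 222 [478. 145. 175.] [91 82 82]
262 221 [483. 148. 175.] [123 118 119]
263 229 [481. 127. 175.] [66 57 54]
263 228 [481. 129. 175.] [71 63 61]
262 229 [483. 127. 174.] [74 62 57]
264 228 [478. 129. 174.] [71 60 57]
265 229 [475. 126. 174.] [67 53 51]
265 221 [475. 148. 174.] [134 128 131]
265 227 [475. 132. 173.] [68 58 55]
263 224 [480. 140. 173.] [71 64 62]
263 227 [481. 132. 173.] [74 65 55]
264 224 [478. 140. 173.] [81 71 67]
265 226 [475. 135. 173.] [70 62 58]
262 227 [483. 1
[... 1001 characters left out ...]
 31 32]
153 310 [487. 139. 156.] [33 34 35]
155 305 [487. 123. 154.] [28 29 31]
155 303 [478. 122. 151.] [141 138 130]
157 304 [483. 122. 147.] [51 50 50]
157 303 [478. 122. 145.] [140 137 129]
159 305 [486. 124. 141.] [28 28 32]
160 305 [486. 124. 138.] [31 34 35]
160 303 [479. 122. 135.] [103 102  95]
161 309 [487. 137. 133.] [34 33 36]
163 305 [486. 125. 129.] [28 29 33]
164 307 [490. 129. 127.] [33 34 36]
165 308 [491. 132. 123.] [32 32 34]
166 307 [490. 129. 120.] [32 33 35]
167 305 [487. 124. 117.] [31 29 33]
168 305 [488. 124. 114.] [29 31 32]
168 308 [488. 134. 112.] [34 34 35]
170 307 [490. 129. 108.] [30 31 34]
170 310 [490. 139. 105.] [33 34 36]
170 311 [486. 145. 101.] [38 37 38]
```

>>> {"op": "carry_out", "data": {
  "increments": [
    {"slide": [-0.5, 0, 0], "angular": [-6.5, 0, 0], "jaw": 0},
    {"slide": [-0.5, 0, 0], "angular": [-6.5, 0, 0], "jaw": 0},
    {"slide": [-0.5, 0, 0], "angular": [-6.5, 0, 0], "jaw": 0},
    {"slide": [-0.5, 0, 0], "angular": [-6.4, 0, 0], "jaw": 0},
    {"slide": [0, 2, -1], "angular": [0, 0, 0], "jaw": 0}
  ],
  "force": 20
}}

```text
time: 1.3
tool_pos: [0.3042, 0.5888, 0.2249]
ee_rot: [[0.0, 0.006, -1.0], [0.001, -1.0, -0.006], [-1.0, -0.001, -0.0]]
ft_force: [0.7, -1.6, -0.3]
gripper_width: 0.607
```

>>> {"op": "carry_out", "data": {
  "increments": [
    {"slide": [0, 4.4, -2.1], "angular": [0, 0, 0], "jaw": 0},
    {"slide": [0, 4.4, -2.1], "angular": [0, 0, 0], "jaw": 0},
    {"slide": [0, 4.4, -2.1], "angular": [0, 0, 0], "jaw": 0},
    {"slide": [0, 4.4, -2.1], "angular": [0, 0, 0], "jaw": 0},
    {"slide": [0, 4.4, -2.1], "angular": [0, 0, 0], "jaw": 0}
  ]
}}

```text
time: 1.8
tool_pos: [0.4103, 0.3655, 0.225]
ee_rot: [[0.0, 0.001, -1.0], [0.001, -1.0, -0.001], [-1.0, -0.001, -0.0]]
ft_force: [2.0, 0.3, 0.6]
gripper_width: 0.149
```

>>> {"op": "carry_out", "data": {
  "increments": [
    {"slide": [0, 4.4, -2.1], "angular": [0, 0, 0], "jaw": 0},
    {"slide": [0, 4.4, -2.1], "angular": [0, 0, 0], "jaw": 0},
    {"slide": [0, 4.4, -2.1], "angular": [0, 0, 0], "jaw": 0},
    {"slide": [0, 4.4, -2.1], "angular": [0, 0, 0], "jaw": 0},
    {"slide": [0, 0, 0], "angular": [0, 0, 0], "jaw": 0}
  ]
}}

```text
time: 2.3
tool_pos: [0.4952, 0.1868, 0.2249]
ee_rot: [[0.0, -0.005, -1.0], [-0.0, -1.0, 0.005], [-1.0, 0.0, -0.0]]
ft_force: [0.0, 0.3, 0.5]
gripper_width: 0.005
```

>>> {"op": "carry_out", "data": {
  "increments": [
    {"slide": [0, 1.7, -1.0], "angular": [0, 0, 0], "jaw": 0},
    {"slide": [0, 1.7, -1.0], "angular": [0, 0, 0], "jaw": 0},
    {"slide": [0, 1.7, -1.0], "angular": [0, 0, 0], "jaw": 0},
    {"slide": [0, 0, 0], "angular": [0, 0, 0], "jaw": 0}
  ]
}}

```text
time: 2.7
tool_pos: [0.5244, 0.1392, 0.2246]
ee_rot: [[-0.0, -0.001, -1.0], [-0.0, -1.0, 0.001], [-1.0, 0.0, 0.0]]
ft_force: [0.4, 0.2, -0.2]
gripper_width: 0.006
```

```bash
python3 - <<'E'
from h import *
o=get_obs();print(o["tool_pos"],o["ft_force"])
for n in ["wrist","scene"]:
    p,d=viewer.read_camera(n);cv2.imwrite(f"pics/{n}1.png",p[:,:,::-1])
    c=cloud(n,d,o)
    m=(c[...,2]>.14)&(c[...,2]<.185)&(abs(c[...,0]-.48)<.05)&(abs(c[...,1]-.136)<.03)
    q=c[m]; print(n,len(q),q.min(0) if len(q) else "",q.max(0) if len(q) else "", np.median(q,0))
    if n=="wrist":
        m=(c[...,2]>.077)&(c[...,2]<.097)&(abs(c[...,0]-.49)<.09)&(abs(c[...,1]-.145)<.07)
        print(cv2.minAreaRect((c[m][:,:2]*1000).astype(np.float32)))
E
```

```text
[0.52439706 0.13915479 0.2246042 ] [ 0.37110978  0.21625111 -0.21558078]
wrist 185 [0.47509183 0.12525389 0.14008389] [0.48844741 0.14896885 0.17624662] [0.48746848 0.13873045 0.14538559]
((497.12841796875, 137.2157440185547), (97.33269500732422, 75.40242767333984), 0.30755341053009033)
scene 115 [0.47297341 0.12067138 0.14018438] [0.48984649 0.14707867 0.1763041 ] [0.48532992 0.13036881 0.15903936]
```

View pics/wrist1.png

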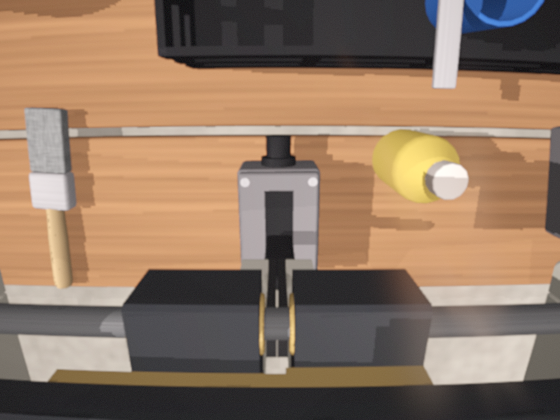

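View pics/scene1.png

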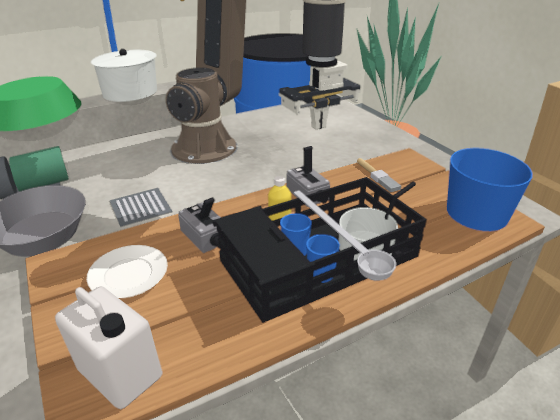

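The wrist view shows the box square to the tool, with the gland at (150,278). The lever stays hidden behind the closed fingers. The scene view shows the lever free, with its tip at about (150,308). Next I lower on the ON side.

>>> {"op": "carry_out", "data": {
  "increments": [
    {"slide": [2.5, 0.2, 0], "angular": [0, 0, 0], "jaw": 0},
    {"slide": [2.5, 0.1, 0], "angular": [0, 0, 0], "jaw": 0},
    {"slide": [2.5, 0, 0], "angular": [0, 0, 0], "jaw": 0},
    {"slide": [2.4, 0, 0], "angular": [0, 0, 0], "jaw": 0},
    {"slide": [0, 0, 0], "angular": [0, 0, 0], "jaw": 0}
  ]
}}

```text
time: 3.3
tool_pos: [0.5214, 0.1371, 0.1228]
ee_rot: [[-0.005, 0.001, -1.0], [-0.002, -1.0, -0.001], [-1.0, 0.002, 0.005]]
ft_force: [-0.8, 0.5, -0.7]
gripper_width: 0.005
```

>>> {"op": "carry_out", "data": {
  "increments": [
    {"slide": [0, 0, 0.5], "angular": [0, 0, 0], "jaw": 0},
    {"slide": [0, 0, 0.5], "angular": [0, 0, 0], "jaw": 0},
    {"slide": [0, 0, 0.5], "angular": [0, 0, 0], "jaw": 0},
    {"slide": [0, 0, 0.3], "angular": [0, 0, 0], "jaw": 0},
    {"slide": [0, 0, 0.3], "angular": [0, 0, 0], "jaw": 0}
  ]
}}

```text
time: 3.8
tool_pos: [0.5027, 0.1375, 0.1264]
ee_rot: [[0.001, 0.0, -1.0], [0.001, -1.0, -0.0], [-1.0, -0.001, -0.001]]
ft_force: [-0.3, -0.1, -0.1]
gripper_width: 0.0
```

>>> {"op": "carry_out", "data": {
  "increments": [
    {"slide": [0, 0, 0.2], "angular": [0, 0, 0], "jaw": 0},
    {"slide": [0, 0, 0.2], "angular": [0, 0, 0], "jaw": 0},
    {"slide": [0, 0, 0.2], "angular": [0, 0, 0], "jaw": 0},
    {"slide": [0, 0, 0.2], "angular": [0, 0, 0], "jaw": 0}
  ]
}}

```text
time: 4.2
tool_pos: [0.495, 0.1373, 0.1258]
ee_rot: [[0.001, 0.0, -1.0], [0.0, -1.0, -0.0], [-1.0, -0.0, -0.001]]
ft_force: [1.4, -0.6, 0.6]
gripper_width: 0.004
```

>>> {"op": "carry_out", "data": {
  "increments": [
    {"slide": [0, 0, 0.2], "angular": [0, 0, 0], "jaw": 0},
    {"slide": [0, 0, 0.2], "angular": [0, 0, 0], "jaw": 0}
  ]
}}

```text
time: 4.4
tool_pos: [0.4907, 0.1373, 0.1256]
ee_rot: [[0.0, 0.0, -1.0], [-0.0, -1.0, -0.0], [-1.0, 0.0, -0.0]]
ft_force: [1.2, 0.8, 0.1]
gripper_width: 0.011
```

>>> {"op": "carry_out", "data": {
  "increments": [
    {"slide": [0, 0, 0.2], "angular": [0, 0, 0], "jaw": 0},
    {"slide": [0, 0, 0.2], "angular": [0, 0, 0], "jaw": 0}
  ]
}}

```text
time: 4.6
tool_pos: [0.4866, 0.1373, 0.1256]
ee_rot: [[-0.0, 0.0, -1.0], [0.0, -1.0, -0.0], [-1.0, -0.0, 0.0]]
ft_force: [1.5, 0.8, 0.5]
gripper_width: 0.005
```

>>> {"op": "carry_out", "data": {
  "increments": [
    {"slide": [0, 0, 0.2], "angular": [0, 0, 0], "jaw": 0},
    {"slide": [0, 0, 0.2], "angular": [0, 0, 0], "jaw": 0}
  ]
}}

```text
time: 4.8
tool_pos: [0.4828, 0.1374, 0.1257]
ee_rot: [[0.0, 0.0, -1.0], [0.0, -1.0, -0.0], [-1.0, -0.0, -0.0]]
ft_force: [3.3, -0.6, -0.8]
gripper_width: 0.002
```

>>> {"op": "carry_out", "data": {
  "increments": [
    {"slide": [0, 0, 0.2], "angular": [0, 0, 0], "jaw": 0},
    {"slide": [0, 0, 0.2], "angular": [0, 0, 0], "jaw": 0}
  ]
}}

```text
time: 5.0
tool_pos: [0.4804, 0.1379, 0.1264]
ee_rot: [[0.003, 0.001, -1.0], [0.001, -1.0, -0.001], [-1.0, -0.001, -0.003]]
ft_force: [8.4, -0.2, -0.9]
gripper_width: 0.001
```

>>> {"op": "carry_out", "data": {
  "increments": [
    {"slide": [0, 0, 0.1], "angular": [0, 0, 0], "jaw": 0},
    {"slide": [0, 0, 0.1], "angular": [0, 0, 0], "jaw": 0}
  ]
}}

```text
time: 5.2
tool_pos: [0.4784, 0.138, 0.1265]
ee_rot: [[0.003, 0.001, -1.0], [0.001, -1.0, -0.001], [-1.0, -0.001, -0.003]]
ft_force: [6.5, 1.1, -0.9]
gripper_width: 0.007
```

>>> {"op": "carry_out", "data": {
  "increments": [
    {"slide": [0, 0, 0.1], "angular": [0, 0, 0], "jaw": 0},
    {"slide": [0, 0, 0.1], "angular": [0, 0, 0], "jaw": 0}
  ]
}}

```text
time: 5.4
tool_pos: [0.4766, 0.1381, 0.1265]
ee_rot: [[0.004, 0.001, -1.0], [0.001, -1.0, -0.001], [-1.0, -0.001, -0.004]]
ft_force: [7.7, -1.2, -0.7]
gripper_width: 0.004
```

>>> {"op": "carry_out", "data": {
  "increments": [
    {"slide": [0, 0, 0.1], "angular": [0, 0, 0], "jaw": 0},
    {"slide": [0, 0, 0.1], "angular": [0, 0, 0], "jaw": 0}
  ]
}}

```text
time: 5.6
tool_pos: [0.4748, 0.1382, 0.1266]
ee_rot: [[0.004, 0.001, -1.0], [0.001, -1.0, -0.001], [-1.0, -0.001, -0.004]]
ft_force: [8.1, 0.1, -0.7]
gripper_width: 0.002
```

>>> {"op": "carry_out", "data": {
  "increments": [
    {"slide": [0, 0, 0.1], "angular": [0, 0, 0], "jaw": 0},
    {"slide": [0, 0, 0.1], "angular": [0, 0, 0], "jaw": 0}
  ]
}}

```text
time: 5.8
tool_pos: [0.4731, 0.1383, 0.1268]
ee_rot: [[0.004, 0.001, -1.0], [0.002, -1.0, -0.001], [-1.0, -0.002, -0.004]]
ft_force: [8.3, -0.3, -0.6]
gripper_width: 0.006
```

>>> {"op": "carry_out", "data": {
  "increments": [
    {"slide": [0, 0, 0.1], "angular": [0, 0, 0], "jaw": 0},
    {"slide": [0, 0, 0.1], "angular": [0, 0, 0], "jaw": 0}
  ]
}}

```text
time: 6.0
tool_pos: [0.4706, 0.1381, 0.1266]
ee_rot: [[0.004, 0.001, -1.0], [0.001, -1.0, -0.001], [-1.0, -0.001, -0.004]]
ft_force: [6.5, 1.0, -0.1]
gripper_width: 0.003
```

>>> {"op": "carry_out", "data": {
  "increments": [
    {"slide": [0, 0, 0.1], "angular": [0, 0, 0], "jaw": 0},
    {"slide": [0, 0, 0.1], "angular": [0, 0, 0], "jaw": 0}
  ]
}}

```text
time: 6.2
tool_pos: [0.4686, 0.1381, 0.1266]
ee_rot: [[0.004, 0.001, -1.0], [0.001, -1.0, -0.001], [-1.0, -0.001, -0.004]]
ft_force: [7.0, -0.2, 0.4]
gripper_width: 0.005
```

>>> {"op": "carry_out", "data": {
  "increments": [
    {"slide": [0, 0, 0.1], "angular": [0, 0, 0], "jaw": 0},
    {"slide": [0, 0, 0.1], "angular": [0, 0, 0], "jaw": 0}
  ]
}}

```text
time: 6.4
tool_pos: [0.4668, 0.1382, 0.1267]
ee_rot: [[0.004, 0.001, -1.0], [0.002, -1.0, -0.001], [-1.0, -0.002, -0.004]]
ft_force: [6.9, -0.2, -1.0]
gripper_width: 0.002
```

>>> {"op": "carry_out", "data": {
  "increments": [
    {"slide": [0, 0, 0.1], "angular": [0, 0, 0], "jaw": 0},
    {"slide": [0, 0, 0.1], "angular": [0, 0, 0], "jaw": 0}
  ]
}}

```text
time: 6.6
tool_pos: [0.4651, 0.1383, 0.1268]
ee_rot: [[0.004, 0.001, -1.0], [0.002, -1.0, -0.001], [-1.0, -0.002, -0.004]]
ft_force: [8.0, -0.0, 1.4]
gripper_width: 0.001
```

>>> {"op": "carry_out", "data": {
  "increments": [
    {"slide": [0, 0, 0.1], "angular": [0, 0, 0], "jaw": 0}
  ]
}}

```text
time: 6.7
tool_pos: [0.4642, 0.1383, 0.1269]
ee_rot: [[0.005, 0.001, -1.0], [0.002, -1.0, -0.001], [-1.0, -0.002, -0.005]]
ft_force: [7.6, 0.2, 0.8]
gripper_width: 0.008
```

>>> {"op": "carry_out", "data": {
  "increments": [
    {"slide": [0, 0, 0.1], "angular": [0, 0, 0], "jaw": 0}
  ]
}}

```text
time: 6.8
tool_pos: [0.4628, 0.1383, 0.1267]
ee_rot: [[0.004, 0.001, -1.0], [0.002, -1.0, -0.001], [-1.0, -0.002, -0.004]]
ft_force: [6.2, 0.8, 0.7]
gripper_width: 0.006
```

>>> {"op": "carry_out", "data": {
  "increments": [
    {"slide": [0, 0, 0.1], "angular": [0, 0, 0], "jaw": 0}
  ]
}}

```text
time: 6.9
tool_pos: [0.4617, 0.1383, 0.1267]
ee_rot: [[0.004, 0.001, -1.0], [0.002, -1.0, -0.001], [-1.0, -0.002, -0.004]]
ft_force: [7.4, -0.9, -0.2]
gripper_width: 0.007
```

>>> {"op": "carry_out", "data": {
  "increments": [
    {"slide": [0, 0, 0.1], "angular": [0, 0, 0], "jaw": 0}
  ]
}}

```text
time: 7.0
tool_pos: [0.4607, 0.1383, 0.1267]
ee_rot: [[0.004, 0.001, -1.0], [0.002, -1.0, -0.001], [-1.0, -0.002, -0.004]]
ft_force: [6.6, 1.1, 0.7]
gripper_width: 0.006
```

>>> {"op": "carry_out", "data": {
  "increments": [
    {"slide": [0, 0, 0.1], "angular": [0, 0, 0], "jaw": 0}
  ]
}}

```text
time: 7.1
tool_pos: [0.4597, 0.1382, 0.1267]
ee_rot: [[0.004, 0.001, -1.0], [0.002, -1.0, -0.001], [-1.0, -0.002, -0.004]]
ft_force: [7.0, -1.0, 0.3]
gripper_width: 0.004
```

>>> {"op": "carry_out", "data": {
  "increments": [
    {"slide": [0, 0, 0.1], "angular": [0, 0, 0], "jaw": 0}
  ]
}}

```text
time: 7.2
tool_pos: [0.4587, 0.1382, 0.1267]
ee_rot: [[0.004, 0.001, -1.0], [0.002, -1.0, -0.001], [-1.0, -0.002, -0.004]]
ft_force: [6.4, -0.1, 0.7]
gripper_width: 0.005
```

>>> {"op": "carry_out", "data": {
  "increments": [
    {"slide": [0, 0, 0.1], "angular": [0, 0, 0], "jaw": 0}
  ]
}}

```text
time: 7.3
tool_pos: [0.4576, 0.1382, 0.1267]
ee_rot: [[0.004, 0.001, -1.0], [0.002, -1.0, -0.001], [-1.0, -0.002, -0.004]]
ft_force: [6.2, -0.3, 1.3]
gripper_width: 0.005
```

>>> {"op": "carry_out", "data": {
  "increments": [
    {"slide": [0, 0, 0.1], "angular": [0, 0, 0], "jaw": 0}
  ]
}}

```text
time: 7.4
tool_pos: [0.4566, 0.1382, 0.1267]
ee_rot: [[0.004, 0.001, -1.0], [0.002, -1.0, -0.001], [-1.0, -0.002, -0.004]]
ft_force: [6.3, -0.2, 0.9]
gripper_width: 0.007
```

>>> {"op": "carry_out", "data": {
  "increments": [
    {"slide": [0, 0, 0.1], "angular": [0, 0, 0], "jaw": 0}
  ]
}}

```text
time: 7.5
tool_pos: [0.4556, 0.1382, 0.1267]
ee_rot: [[0.004, 0.001, -1.0], [0.002, -1.0, -0.001], [-1.0, -0.002, -0.004]]
ft_force: [6.3, 0.8, 0.6]
gripper_width: 0.004
```

```bash
python3 - <<'E'
from h import *
for n in ["scene"]:
    p,d=viewer.read_camera(n)
    cv2.imwrite("pics/scene2.png",cv2.resize(p[110:230,240:400],None,fx=5,fy=5,interpolation=cv2.INTER_CUBIC)[:,:,::-1])
o=get_obs();print(o["tool_pos"],o["ft_force"],o["time"])
E
```

```text
[0.45540449 0.13815905 0.12668243] [7.04559665 1.44033311 1.16200254] 7.55
```

View pics/scene2.png

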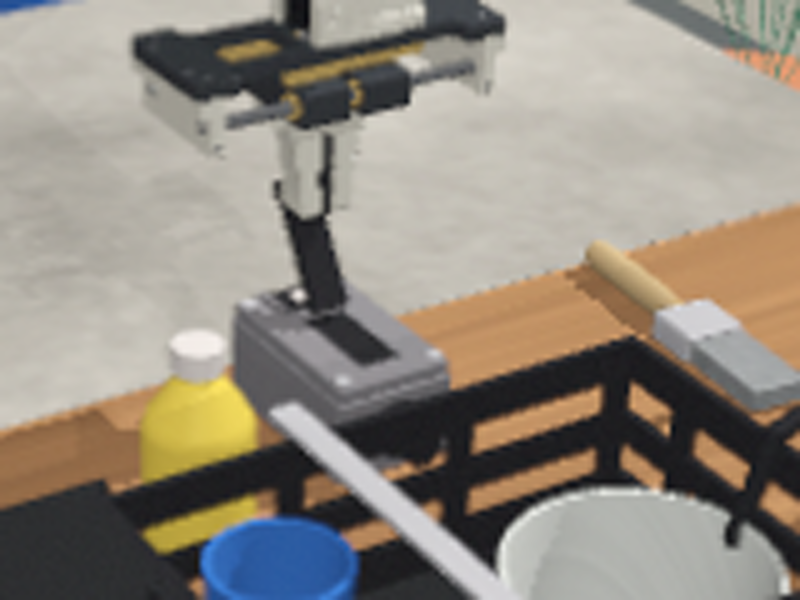

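The scene crop shows the paddle leaning well to OFF under the fingers, with its tip at crop (185,280), and the neighbouring things untouched. I keep going in single 1 mm steps.

>>> {"op": "carry_out", "data": {
  "increments": [
    {"slide": [0, 0, 0.1], "angular": [0, 0, 0], "jaw": 0}
  ]
}}

```text
time: 7.65
tool_pos: [0.4546, 0.1382, 0.1267]
ee_rot: [[0.004, 0.001, -1.0], [0.002, -1.0, -0.001], [-1.0, -0.002, -0.004]]
ft_force: [5.5, 0.2, 0.5]
gripper_width: 0.007
```

>>> {"op": "carry_out", "data": {
  "increments": [
    {"slide": [0, 0, 0.1], "angular": [0, 0, 0], "jaw": 0}
  ]
}}

```text
time: 7.75
tool_pos: [0.4536, 0.1382, 0.1267]
ee_rot: [[0.004, 0.001, -1.0], [0.002, -1.0, -0.001], [-1.0, -0.002, -0.004]]
ft_force: [6.5, 0.5, 1.2]
gripper_width: 0.006
```

>>> {"op": "carry_out", "data": {
  "increments": [
    {"slide": [0, 0, 0.1], "angular": [0, 0, 0], "jaw": 0}
  ]
}}

```text
time: 7.85
tool_pos: [0.4525, 0.1382, 0.1267]
ee_rot: [[0.004, 0.001, -1.0], [0.002, -1.0, -0.001], [-1.0, -0.002, -0.004]]
ft_force: [4.9, 0.4, 1.1]
gripper_width: 0.002
```

>>> {"op": "carry_out", "data": {
  "increments": [
    {"slide": [0, 0, 0.1], "angular": [0, 0, 0], "jaw": 0}
  ]
}}

```text
time: 7.95
tool_pos: [0.4516, 0.1382, 0.1267]
ee_rot: [[0.004, 0.001, -1.0], [0.002, -1.0, -0.001], [-1.0, -0.002, -0.004]]
ft_force: [6.6, -0.6, 1.1]
gripper_width: 0.003
```

>>> {"op": "carry_out", "data": {
  "increments": [
    {"slide": [0, 0, 0.1], "angular": [0, 0, 0], "jaw": 0}
  ]
}}

```text
time: 8.05
tool_pos: [0.4507, 0.1382, 0.1267]
ee_rot: [[0.004, 0.001, -1.0], [0.002, -1.0, -0.001], [-1.0, -0.002, -0.004]]
ft_force: [7.4, 1.3, 1.0]
gripper_width: 0.005
```

>>> {"op": "carry_out", "data": {
  "increments": [
    {"slide": [0, 0, 0.1], "angular": [0, 0, 0], "jaw": 0}
  ]
}}

```text
time: 8.15
tool_pos: [0.4498, 0.1383, 0.1268]
ee_rot: [[0.004, 0.001, -1.0], [0.002, -1.0, -0.001], [-1.0, -0.002, -0.004]]
ft_force: [7.5, -0.8, 1.5]
gripper_width: 0.001
```

>>> {"op": "carry_out", "data": {
  "increments": [
    {"slide": [0, 0, 0.1], "angular": [0, 0, 0], "jaw": 0}
  ]
}}

```text
time: 8.25
tool_pos: [0.449, 0.1384, 0.127]
ee_rot: [[0.004, 0.001, -1.0], [0.002, -1.0, -0.001], [-1.0, -0.002, -0.004]]
ft_force: [7.0, -0.1, 1.6]
gripper_width: 0.0
```

>>> {"op": "carry_out", "data": {
  "increments": [
    {"slide": [0, 0, 0.1], "angular": [0, 0, 0], "jaw": 0}
  ]
}}

```text
time: 8.35
tool_pos: [0.4482, 0.1384, 0.1271]
ee_rot: [[0.005, 0.001, -1.0], [0.002, -1.0, -0.001], [-1.0, -0.002, -0.005]]
ft_force: [8.2, -1.7, 2.1]
gripper_width: 0.005
```

>>> {"op": "carry_out", "data": {
  "increments": [
    {"slide": [0, 0, 0.1], "angular": [0, 0, 0], "jaw": 0}
  ]
}}

```text
time: 8.45
tool_pos: [0.4474, 0.1385, 0.1271]
ee_rot: [[0.005, 0.001, -1.0], [0.002, -1.0, -0.001], [-1.0, -0.002, -0.005]]
ft_force: [9.6, -0.8, 2.2]
gripper_width: 0.007
```

>>> {"op": "carry_out", "data": {
  "increments": [
    {"slide": [0, 0, 0.1], "angular": [0, 0, 0], "jaw": 0}
  ]
}}

```text
time: 8.55
tool_pos: [0.4467, 0.1386, 0.1273]
ee_rot: [[0.006, 0.001, -1.0], [0.002, -1.0, -0.001], [-1.0, -0.002, -0.006]]
ft_force: [10.0, 0.4, 2.4]
gripper_width: 0.005
```

```bash
python3 - <<'E'
from h import *
for n,s in [("scene",(110,230,240,400)),("top",(230,310,180,290))]:
    p,d=viewer.read_camera(n)
    a,b,e,f=s
    cv2.imwrite(f"pics/{n}3.png",cv2.resize(p[a:b,e:f],None,fx=5,fy=5,interpolation=cv2.INTER_CUBIC)[:,:,::-1])
    c=cloud(n,d)
    if n=="scene":
        m=(c[...,2]>.09)&(c[...,2]<.15)&(abs(c[...,0]-.45)<.06)&(abs(c[...,1]-.136)<.025)&(p.max(-1)<60)
        v,u=np.nonzero(m)
        for i in np.argsort(v)[::6]: print(v[i],u[i],(c[v[i],u[i]]*1000).round(1))
        for th in (-.6,-.7,-.8): print(th,w2p("scene",[[.485+.1*np.sin(th)+6e-3*np.cos(th)*s,.136+y,.075+.1*np.cos(th)-s*.006*np.sin(th)] for y in(-.012,.012) for s in(-1,1)]).round(1).tolist())
o=get_obs();print(o["tool_pos"],o["ft_force"],o["time"])
E
```

```text
150 295 [435.7 121.9 147.7]
152 298 [439.8 129.5 141.4]
153 298 [441.8 128.2 139.4]
154 297 [445.  123.1 139. ]
154 303 [448.6 140.7 136.2]
155 302 [448.6 137.5 133.8]
156 301 [446.5 135.6 130.2]
157 300 [451.9 129.  131.1]
158 299 [453.4 124.8 129.7]
159 298 [452.2 122.3 126.6]
159 304 [455.2 140.4 123.4]
160 303 [456.4 136.4 121.8]
161 302 [456.8 132.9 119.7]
162 301 [459.2 128.1 118.8]
163 299 [459.4 121.5 117.5]
163 305 [461.1 140.4 113.3]
164 304 [464.6 135.  113.2]
165 303 [461.4 133.7 108.8]
166 302 [465.4 128.  109. ]
167 300 [466.1 121.  108. ]
167 306 [465.7 141.2 102.5]
168 305 [468.1 136.5 101.6]
169 304 [469.7 132.2 100.3]
170 302 [473.4 123.3 101.2]
171 301 [472.5 120.7  98.3]
172 302 [470.1 125.6  92.6]
-0.6 [[293.5, 146.1], [295.3, 145.3], [300.7, 144.3], [302.6, 143.5]]
-0.7 [[292.1, 147.2], [293.8, 146.0], [299.3, 145.4], [301.0, 144.2]]
-0.8 [[290.9, 148.5], [292.4, 146.9], [298.1, 146.8], [299.6, 145.2]]
[0.44657196 0.13863628 0.12732638] [ 7.6058113  -1.09702756  2.80425521] 8.65
```

View pics/scene3.png

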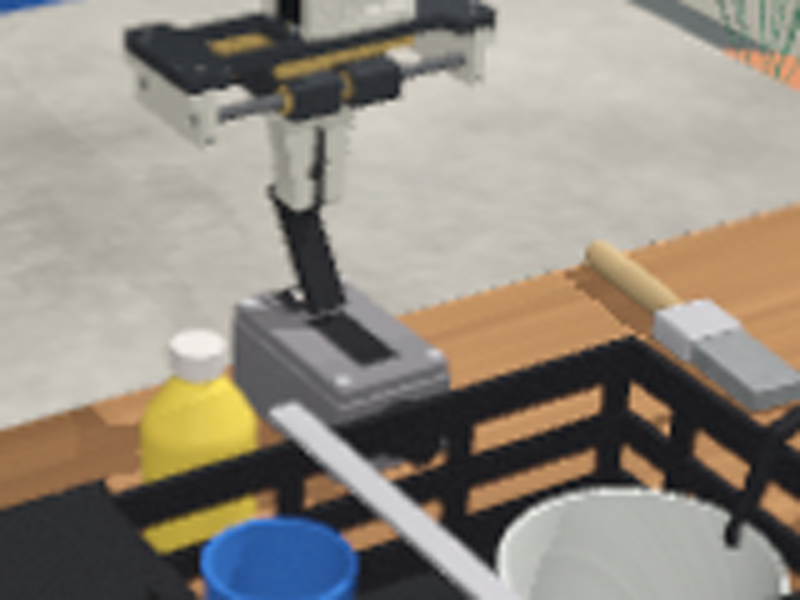

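View pics/top3.png

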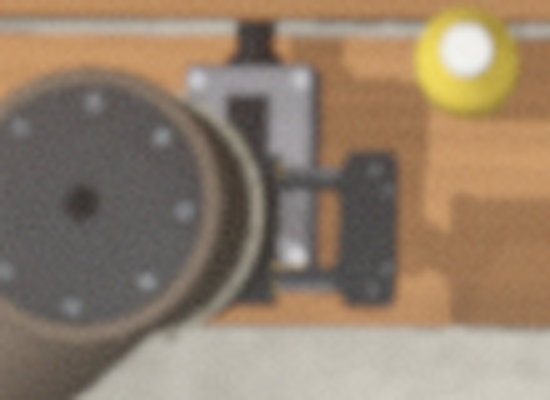

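```bash
python3 - <<'E'
from h import *
o=get_obs();t=np.array(o["tool_pos"]);print(t)
for dx in(-.0095,0,.0095):
  print(dx,w2p("scene",[t+[dx,y,0] for y in(-.02,0,.02)]).round(1).tolist())
d=viewer.read_camera("scene")[1];c=cloud("scene",d)
for v in range(138,156,2): print(v,[(c[v,u]*1000).round(0).astype(int).tolist() for u in (296,299,302,305,308)])
print(get_obs()["ft_force"])
E
```

```text
[0.44657196 0.13863628 0.12732638]
-0.0095 [[294.2, 156.9], [300.2, 155.4], [306.1, 153.8]]
0 [[295.9, 158.3], [301.9, 156.7], [307.9, 155.1]]
0.0095 [[297.6, 159.6], [303.7, 158.0], [309.7, 156.5]]
138 [[451, 115, 192], [454, 123, 191], [453, 133, 189], [453, 143, 187], [455, 152, 186]]
140 [[448, 117, 185], [458, 121, 188], [456, 132, 185], [456, 142, 182], [460, 149, 182]]
142 [[449, 117, 179], [454, 123, 180], [454, 133, 177], [455, 142, 176], [453, 154, 172]]
144 [[441, 122, 169], [456, 122, 175], [456, 132, 173], [456, 142, 170], [456, 152, 168]]
146 [[444, 120, 164], [455, 123, 168], [457, 132, 167], [459, 140, 166], [454, 153, 160]]
148 [[445, 119, 159], [459, 121, 164], [452, 135, 158], [456, 142, 158], [186, 326, -1]]
150 [[444, 120, 152], [456, 122, 157], [455, 133, 153], [456, 142, 151], [200, 317, 0]]
152 [[441, 122, 144], [441, 132, 141], [445, 139, 141], [210, 299, 0], [212, 310, -1]]
154 [[442, 122, 138], [445, 130, 137], [447, 139, 136], [219, 294, -3], [227, 301, -1]]
[ 8.28271668 -1.17698384  2.24208339]
```

```bash
python3 - <<'E'
from h import *
p=np.array([.5244,.1392,.2246])
for z in(0,.02): print(w2p("scene",[p+[.0095,y,z] for y in(-.02,0,.02)]).round(1).tolist())
im=cv2.imread("pics/scene1.png")[60:180,270:390]
cv2.imwrite("pics/s1z.png",cv2.resize(im,None,fx=5,fy=5))
E
```

```text
[[314.0, 138.0], [320.6, 136.5], [327.0, 134.9]]
[[314.3, 130.8], [320.9, 129.3], [327.4, 127.8]]
```

View pics/s1z.png

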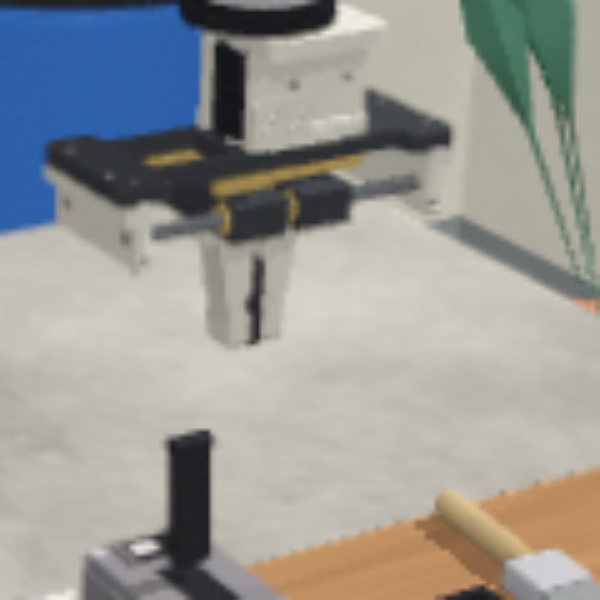

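>>> {"op": "carry_out", "data": {
  "increments": [
    {"slide": [0, 0, 0.05], "angular": [0, 0, 0], "jaw": 0}
  ]
}}

```text
time: 8.8
tool_pos: [0.4463, 0.1387, 0.1274]
ee_rot: [[0.006, 0.001, -1.0], [0.002, -1.0, -0.001], [-1.0, -0.002, -0.006]]
ft_force: [9.3, -0.1, 1.3]
gripper_width: 0.008
```

>>> {"op": "carry_out", "data": {
  "increments": [
    {"slide": [0, 0, 0.05], "angular": [0, 0, 0], "jaw": 0}
  ]
}}

```text
time: 8.9
tool_pos: [0.4458, 0.1387, 0.1274]
ee_rot: [[0.006, 0.001, -1.0], [0.002, -1.0, -0.001], [-1.0, -0.002, -0.006]]
ft_force: [7.8, -1.3, 2.8]
gripper_width: 0.005
```

>>> {"op": "carry_out", "data": {
  "increments": [
    {"slide": [0, 0, 0], "angular": [0, 0, 0], "jaw": 0}
  ]
}}

```text
time: 9.0
tool_pos: [0.4457, 0.1387, 0.1274]
ee_rot: [[0.006, 0.001, -1.0], [0.002, -1.0, -0.001], [-1.0, -0.002, -0.006]]
ft_force: [9.2, -0.5, 3.3]
gripper_width: 0.006
```

>>> {"op": "carry_out", "data": {
  "increments": [
    {"slide": [0, 0, 0.1], "angular": [0, 0, 0], "jaw": 0}
  ]
}}

```text
time: 9.1
tool_pos: [0.445, 0.1388, 0.1274]
ee_rot: [[0.006, 0.001, -1.0], [0.003, -1.0, -0.001], [-1.0, -0.003, -0.006]]
ft_force: [10.4, -1.7, 2.3]
gripper_width: 0.009
```

>>> {"op": "carry_out", "data": {
  "increments": [
    {"slide": [0, 0, 0.1], "angular": [0, 0, 0], "jaw": 0}
  ]
}}

```text
time: 9.2
tool_pos: [0.4442, 0.1389, 0.1276]
ee_rot: [[0.007, 0.002, -1.0], [0.003, -1.0, -0.002], [-1.0, -0.003, -0.007]]
ft_force: [11.3, -1.2, 2.7]
gripper_width: 0.003
```

>>> {"op": "carry_out", "data": {
  "increments": [
    {"slide": [0, 0, 0], "angular": [0, 0, 0], "jaw": 0}
  ]
}}

```text
time: 9.3
tool_pos: [0.4441, 0.1388, 0.1276]
ee_rot: [[0.006, 0.002, -1.0], [0.003, -1.0, -0.002], [-1.0, -0.003, -0.006]]
ft_force: [9.1, -0.1, 2.6]
gripper_width: 0.004
```

```bash
cat > ang.py <<'E'
from h import *
def ang():
    p,d=viewer.read_camera("scene");c=cloud("scene",d)
    m=(c[...,2]>.1)&(c[...,2]<.14)&(abs(c[...,0]-.455)<.06)&(abs(c[...,1]-.133)<.012)&(p.max(-1)<60)
    q=c[m];h=q[:,2]-.075;x=q[:,0]-.485
    from scipy.optimize import least_squares
    f=lambda a:(x*np.cos(a[0])-h*np.sin(a[0]))-.006
    r=least_squares(f,[-.6]);k=np.polyfit(h,x,1)
    return p,len(q),r.x[0],np.arctan(k[0]),f(r.x).std()
if __name__=="__main__":
    for i in range(3):
        p,*r=ang();print(r)
    cv2.imwrite("pics/scene4.png",cv2.resize(p[130:200,265:345],None,fx=9,fy=8,interpolation=cv2.INTER_CUBIC)[:,:,::-1])
    print(get_obs()["ft_force"])
E
python3 ang.py
```

```text
[128, np.float64(-0.685412964852445), np.float64(-0.677470183038086), np.float64(0.002057250420780669)]
[126, np.float64(-0.6810944421522495), np.float64(-0.6628489985577649), np.float64(0.0022065850317950484)]
[123, np.float64(-0.6910114295503542), np.float64(-0.6803281558766188), np.float64(0.0019808755012056135)]
[ 8.63744155 -1.46144478  3.99843282]
```

View pics/scene4.png

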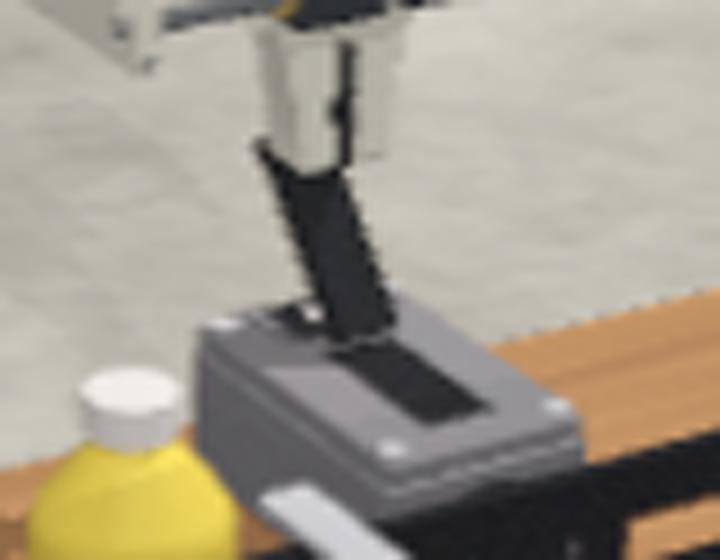

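The lever is at about -0.685 and the tips touch near the paddle's end, because they sit about 20 mm higher than reported. I back off, lower, and push at 50 mm above the hinge.

>>> {"op": "carry_out", "data": {
  "increments": [
    {"slide": [0, 0, -1.5], "angular": [0, 0, 0], "jaw": 0},
    {"slide": [0, 0, -1.7], "angular": [0, 0, 0], "jaw": 0},
    {"slide": [1.1, 0, 0], "angular": [0, 0, 0], "jaw": 0},
    {"slide": [1.1, 0, 0], "angular": [0, 0, 0], "jaw": 0},
    {"slide": [0, 0, 0], "angular": [0, 0, 0], "jaw": 0}
  ]
}}

```text
time: 9.95
tool_pos: [0.4708, 0.136, 0.1012]
ee_rot: [[-0.004, -0.001, -1.0], [-0.002, -1.0, 0.001], [-1.0, 0.003, 0.004]]
ft_force: [-0.5, 0.4, -0.2]
gripper_width: 0.005
```

```bash
python3 ang.py
```

```text
[55, np.float64(-0.5745599747624988), np.float64(-0.0983805291591059), np.float64(0.007447457906710555)]
[54, np.float64(-0.5959126648152094), np.float64(-0.008661598359810705), np.float64(0.007074382111433665)]
[57, np.float64(-0.6459768522456304), np.float64(-0.628999825180113), np.float64(0.0018841385062521813)]
[ 0.60723958 -0.34158312  0.00684736]
```

View pics/scene4.png

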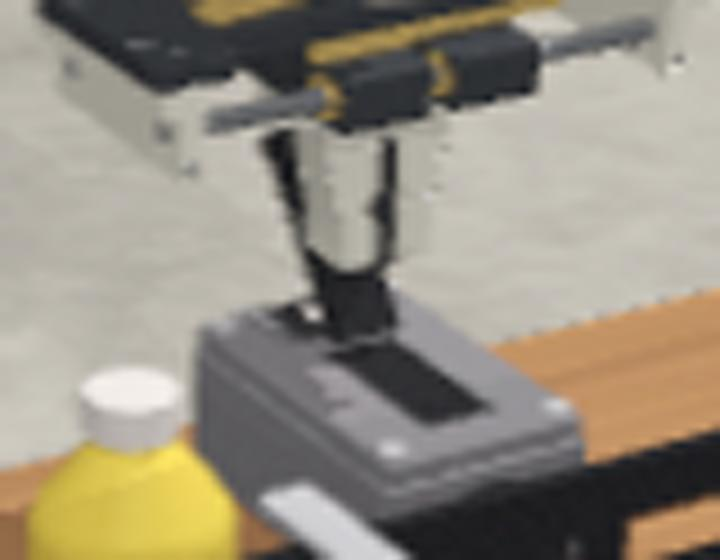

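The crop shows the paddle still leaning OFF, with its tip at about (265,140), and the fingers lower, at mid-paddle. The white flag shows at about (315,312). I re-approach.

>>> {"op": "carry_out", "data": {
  "increments": [
    {"slide": [0, 0, 0.2], "angular": [0, 0, 0], "jaw": 0},
    {"slide": [0, 0, 0.2], "angular": [0, 0, 0], "jaw": 0},
    {"slide": [0, 0, 0.2], "angular": [0, 0, 0], "jaw": 0}
  ]
}}

```text
time: 10.4
tool_pos: [0.4667, 0.1374, 0.104]
ee_rot: [[0.001, 0.0, -1.0], [0.0, -1.0, -0.0], [-1.0, -0.0, -0.001]]
ft_force: [2.1, 0.7, -0.2]
gripper_width: 0.007
```

>>> {"op": "carry_out", "data": {
  "increments": [
    {"slide": [0, 0, 0.1], "angular": [0, 0, 0], "jaw": 0},
    {"slide": [0, 0, 0.1], "angular": [0, 0, 0], "jaw": 0}
  ]
}}

```text
time: 10.6
tool_pos: [0.4657, 0.1378, 0.1043]
ee_rot: [[0.002, 0.001, -1.0], [0.001, -1.0, -0.001], [-1.0, -0.001, -0.002]]
ft_force: [4.1, -0.9, 1.2]
gripper_width: 0.005
```

>>> {"op": "carry_out", "data": {
  "increments": [
    {"slide": [0, 0, 0.1], "angular": [0, 0, 0], "jaw": 0}
  ]
}}

```text
time: 10.7
tool_pos: [0.465, 0.1379, 0.1044]
ee_rot: [[0.002, 0.001, -1.0], [0.001, -1.0, -0.001], [-1.0, -0.001, -0.002]]
ft_force: [6.0, 0.3, 1.6]
gripper_width: 0.001
```

>>> {"op": "carry_out", "data": {
  "increments": [
    {"slide": [0, 0, 0.1], "angular": [0, 0, 0], "jaw": 0}
  ]
}}

```text
time: 10.8
tool_pos: [0.4644, 0.138, 0.1045]
ee_rot: [[0.003, 0.001, -1.0], [0.001, -1.0, -0.001], [-1.0, -0.001, -0.003]]
ft_force: [6.9, -0.0, 2.0]
gripper_width: 0.003
```

>>> {"op": "carry_out", "data": {
  "increments": [
    {"slide": [0, 0, 0.1], "angular": [0, 0, 0], "jaw": 0},
    {"slide": [0, 0, 0.1], "angular": [0, 0, 0], "jaw": 0}
  ]
}}

```text
time: 11.0
tool_pos: [0.4632, 0.1383, 0.1049]
ee_rot: [[0.004, 0.001, -1.0], [0.002, -1.0, -0.001], [-1.0, -0.002, -0.004]]
ft_force: [8.8, -0.4, 1.6]
gripper_width: 0.003
```

>>> {"op": "carry_out", "data": {
  "increments": [
    {"slide": [0, 0, 0.1], "angular": [0, 0, 0], "jaw": 0}
  ]
}}

```text
time: 11.1
tool_pos: [0.4626, 0.1385, 0.1051]
ee_rot: [[0.005, 0.001, -1.0], [0.002, -1.0, -0.001], [-1.0, -0.002, -0.005]]
ft_force: [9.6, -0.3, 3.1]
gripper_width: 0.005
```

>>> {"op": "carry_out", "data": {
  "increments": [
    {"slide": [0, 0, 0.1], "angular": [0, 0, 0], "jaw": 0}
  ]
}}

```text
time: 11.2
tool_pos: [0.4621, 0.1387, 0.1053]
ee_rot: [[0.006, 0.002, -1.0], [0.002, -1.0, -0.002], [-1.0, -0.002, -0.006]]
ft_force: [10.9, -1.4, 4.1]
gripper_width: 0.004
```

>>> {"op": "carry_out", "data": {
  "increments": [
    {"slide": [0, 0, 0.1], "angular": [0, 0, 0], "jaw": 0}
  ]
}}

```text
time: 11.3
tool_pos: [0.4616, 0.1389, 0.1056]
ee_rot: [[0.007, 0.002, -1.0], [0.003, -1.0, -0.002], [-1.0, -0.003, -0.007]]
ft_force: [11.8, -1.0, 3.0]
gripper_width: 0.006
```

>>> {"op": "carry_out", "data": {
  "increments": [
    {"slide": [0, 0, 0.1], "angular": [0, 0, 0], "jaw": 0}
  ]
}}

```text
time: 11.4
tool_pos: [0.4611, 0.1391, 0.1058]
ee_rot: [[0.008, 0.002, -1.0], [0.003, -1.0, -0.002], [-1.0, -0.003, -0.008]]
ft_force: [13.3, -1.4, 3.6]
gripper_width: 0.004
```

>>> {"op": "carry_out", "data": {
  "increments": [
    {"slide": [0, 0, 0.1], "angular": [0, 0, 0], "jaw": 0}
  ]
}}

```text
time: 11.5
tool_pos: [0.4604, 0.1393, 0.106]
ee_rot: [[0.009, 0.002, -1.0], [0.003, -1.0, -0.002], [-1.0, -0.003, -0.009]]
ft_force: [12.3, -1.5, 3.4]
gripper_width: 0.007
```

>>> {"op": "carry_out", "data": {
  "increments": [
    {"slide": [0, 0, 0], "angular": [0, 0, 0], "jaw": 0},
    {"slide": [0, 0, 0], "angular": [0, 0, 0], "jaw": 0}
  ]
}}

```text
time: 11.7
tool_pos: [0.4598, 0.1392, 0.1058]
ee_rot: [[0.007, 0.002, -1.0], [0.003, -1.0, -0.002], [-1.0, -0.003, -0.007]]
ft_force: [11.4, 0.5, 4.3]
gripper_width: 0.005
```

```bash
python3 ang.py
```

```text
[73, np.float64(-0.6823206896772367), np.float64(-0.4443960093637131), np.float64(0.004779716480222186)]
[72, np.float64(-0.6721561843367798), np.float64(-0.4335854038338315), np.float64(0.004806008374623411)]
[79, np.float64(-0.6797162426106131), np.float64(-0.47945369024772416), np.float64(0.005135961314236475)]
[10.81323615  0.54210424  4.42072996]
```

View pics/scene4.png

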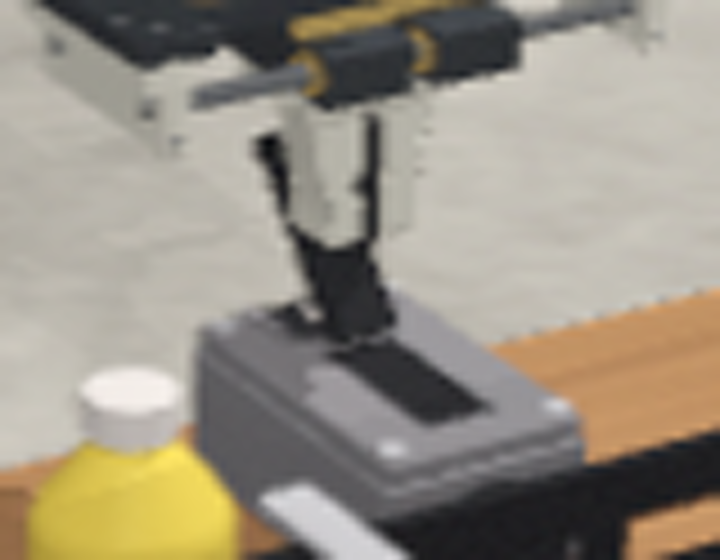

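>>> {"op": "carry_out", "data": {
  "increments": [
    {"slide": [0, 0, 0.1], "angular": [0, 0, 0], "jaw": 0}
  ]
}}

```text
time: 11.95
tool_pos: [0.4593, 0.1393, 0.106]
ee_rot: [[0.008, 0.002, -1.0], [0.003, -1.0, -0.002], [-1.0, -0.003, -0.008]]
ft_force: [14.9, -1.5, 4.4]
gripper_width: 0.004
```

>>> {"op": "carry_out", "data": {
  "increments": [
    {"slide": [0, 0, 0.1], "angular": [0, 0, 0], "jaw": 0}
  ]
}}

```text
time: 12.05
tool_pos: [0.4588, 0.1395, 0.1062]
ee_rot: [[0.009, 0.002, -1.0], [0.004, -1.0, -0.002], [-1.0, -0.004, -0.009]]
ft_force: [14.8, -0.2, 4.5]
gripper_width: 0.006
```

>>> {"op": "carry_out", "data": {
  "increments": [
    {"slide": [0, 0, 0], "angular": [0, 0, 0], "jaw": 0}
  ]
}}

```text
time: 12.15
tool_pos: [0.4586, 0.1395, 0.1062]
ee_rot: [[0.009, 0.002, -1.0], [0.004, -1.0, -0.002], [-1.0, -0.004, -0.009]]
ft_force: [12.6, -1.6, 5.3]
gripper_width: 0.005
```

>>> {"op": "carry_out", "data": {
  "increments": [
    {"slide": [0, 0, -1.5], "angular": [0, 0, 0], "jaw": 0},
    {"slide": [0, 0, -1.5], "angular": [0, 0, 0], "jaw": 0},
    {"slide": [-3, 0, 0], "angular": [0, 0, 0], "jaw": 0},
    {"slide": [-4, 0, 0], "angular": [0, 0, 0], "jaw": 0},
    {"slide": [-3, 0, -2], "angular": [0, 0, 0], "jaw": 0}
  ]
}}

```text
time: 12.65
tool_pos: [0.5029, 0.1368, 0.205]
ee_rot: [[-0.002, 0.0, -1.0], [-0.0, -1.0, -0.0], [-1.0, 0.0, 0.002]]
ft_force: [0.9, 1.0, -1.0]
gripper_width: 0.009
```

```bash
cat > look.py <<'E'
from ang import *
import sys
p,*r=ang();print(r)
p2=viewer.read_camera("scene")[0];p3=viewer.read_camera("scene")[0]
p=((p.astype(int)+p2+p3)//3).astype(np.uint8)
z0=np.load("scene0.npz")["p"]
f=lambda p:cv2.resize(p[130:200,280:335],None,fx=7,fy=8,interpolation=cv2.INTER_CUBIC)
cv2.imwrite(f"pics/cmp{sys.argv[1]}.png",np.hstack([f(z0),f(p)])[:,:,::-1])
t=viewer.read_camera("top")[0];t0=np.load("top0.npz")["p"]
g=lambda p:cv2.resize(p[235:290,200:250],None,fx=8,fy=8,interpolation=cv2.INTER_CUBIC)
cv2.imwrite(f"pics/tcmp{sys.argv[1]}.png",np.hstack([g(t0),g(t)])[:,:,::-1])
o=get_obs();print(o["time"],o["tool_pos"],o["ft_force"])
E
python3 look.py 1
python3 - <<'E'
import sys;sys.path.insert(0,".")
from h import *
for n in("scene","top"): print(w2p(n,[[.445,.136+y,.084] for y in(0,.0093)]))
E
```

```text
[121, np.float64(-0.6472603028770952), np.float64(-0.6083165364037273), np.float64(0.0020534232340090764)]
12.85 [0.50391604 0.13708107 0.20301186] [-0.19215464  0.75784538 -0.60624049]
[[300.5075988  170.05837998]
 [303.25045778 169.30504819]]
[[228.75076282 277.28220035]
 [225.5044375  277.24403471]]
```

View pics/cmp1.png

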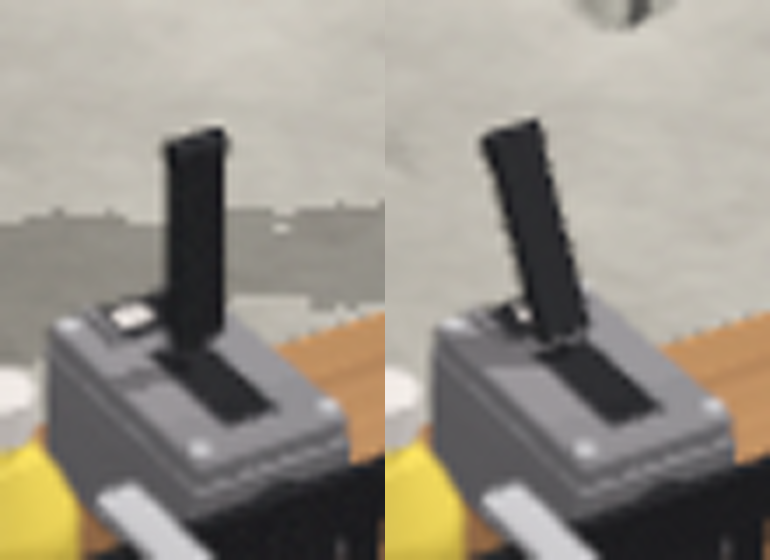

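View pics/tcmp1.png

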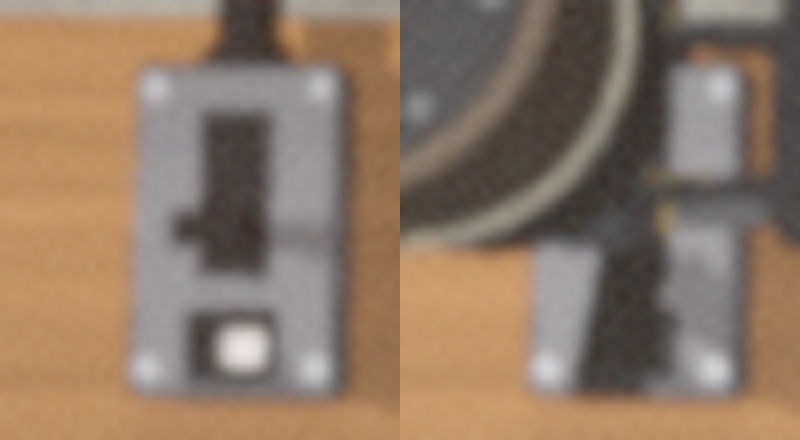

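The left/right comparison shows the flag's left edge shifted from column 110 to about 130 (≈2.9 px ≈ 9 mm towards +y), so it is probably reset. In the top view the arm and lever still cover the window. Next I cross to the OFF side and bring the lever up gently.

>>> {"op": "carry_out", "data": {
  "increments": [
    {"slide": [0, 0, 3.5], "angular": [0, 0, 0], "jaw": 0},
    {"slide": [0, 0, 3.5], "angular": [0, 0, 0], "jaw": 0},
    {"slide": [0, 0, 3.5], "angular": [0, 0, 0], "jaw": 0},
    {"slide": [0, 0, 0], "angular": [0, 0, 0], "jaw": 0}
  ]
}}

```text
time: 13.25
tool_pos: [0.3947, 0.1358, 0.2021]
ee_rot: [[-0.003, 0.001, -1.0], [-0.001, -1.0, -0.001], [-1.0, 0.001, 0.003]]
ft_force: [0.8, 0.2, 1.0]
gripper_width: 0.002
```

```bash
python3 look.py 2
```

```text
[124, np.float64(-0.6578172792378413), np.float64(-0.6254603468477062), np.float64(0.0021534333154962044)]
13.45 [0.39891986 0.13721725 0.20300392] [-0.1093313   0.43617821 -0.33032904]
```

View pics/cmp2.png

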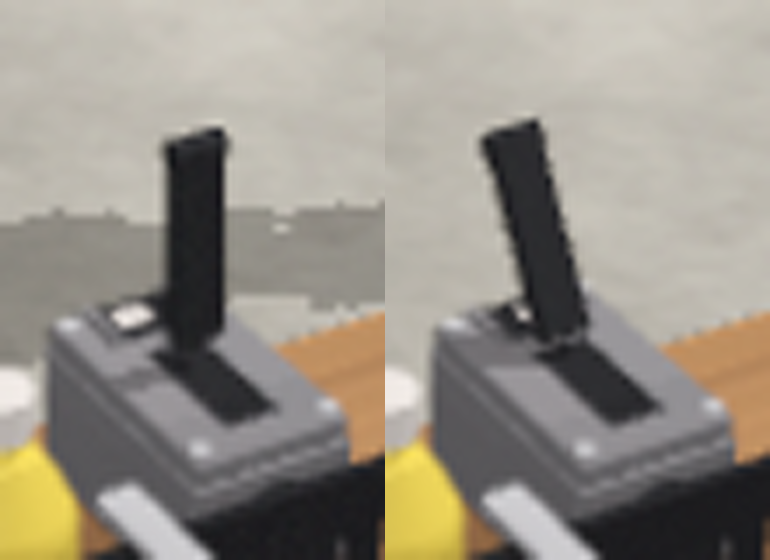

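>>> {"op": "carry_out", "data": {
  "increments": [
    {"slide": [2.5, 0, 0], "angular": [0, 0, 0], "jaw": 0},
    {"slide": [2.5, 0, 0], "angular": [0, 0, 0], "jaw": 0},
    {"slide": [2.0, 0, 0], "angular": [0, 0, 0], "jaw": 0},
    {"slide": [1.0, 0, 0], "angular": [0, 0, 0], "jaw": 0},
    {"slide": [0, 0, 0], "angular": [0, 0, 0], "jaw": 0}
  ]
}}

```text
time: 13.95
tool_pos: [0.3985, 0.1365, 0.1221]
ee_rot: [[-0.003, -0.001, -1.0], [-0.003, -1.0, 0.001], [-1.0, 0.003, 0.003]]
ft_force: [-0.2, 0.1, 0.3]
gripper_width: 0.006
```

>>> {"op": "carry_out", "data": {
  "increments": [
    {"slide": [0, 0, -0.4], "angular": [0, 0, 0], "jaw": 0},
    {"slide": [0, 0, -0.4], "angular": [0, 0, 0], "jaw": 0},
    {"slide": [0, 0, -0.4], "angular": [0, 0, 0], "jaw": 0},
    {"slide": [0, 0, -0.4], "angular": [0, 0, 0], "jaw": 0},
    {"slide": [0, 0, -0.4], "angular": [0, 0, 0], "jaw": 0}
  ]
}}

```text
time: 14.45
tool_pos: [0.419, 0.1372, 0.1239]
ee_rot: [[-0.0, 0.0, -1.0], [0.0, -1.0, -0.0], [-1.0, -0.0, 0.0]]
ft_force: [-1.4, -0.4, 0.3]
gripper_width: 0.006
```

>>> {"op": "carry_out", "data": {
  "increments": [
    {"slide": [0, 0, -0.4], "angular": [0, 0, 0], "jaw": 0},
    {"slide": [0, 0, -0.4], "angular": [0, 0, 0], "jaw": 0},
    {"slide": [0, 0, -0.4], "angular": [0, 0, 0], "jaw": 0},
    {"slide": [0, 0, -0.4], "angular": [0, 0, 0], "jaw": 0},
    {"slide": [0, 0, -0.4], "angular": [0, 0, 0], "jaw": 0}
  ]
}}

```text
time: 14.95
tool_pos: [0.4392, 0.1373, 0.1237]
ee_rot: [[0.0, 0.0, -1.0], [-0.0, -1.0, -0.0], [-1.0, 0.0, -0.0]]
ft_force: [-0.1, 0.6, 0.2]
gripper_width: 0.004
```

>>> {"op": "carry_out", "data": {
  "increments": [
    {"slide": [0, 0, -0.4], "angular": [0, 0, 0], "jaw": 0},
    {"slide": [0, 0, -0.4], "angular": [0, 0, 0], "jaw": 0},
    {"slide": [0, 0, -0.4], "angular": [0, 0, 0], "jaw": 0},
    {"slide": [0, 0, -0.4], "angular": [0, 0, 0], "jaw": 0},
    {"slide": [0, 0, -0.4], "angular": [0, 0, 0], "jaw": 0}
  ]
}}

```text
time: 15.45
tool_pos: [0.4592, 0.1373, 0.1237]
ee_rot: [[0.0, 0.0, -1.0], [-0.0, -1.0, -0.0], [-1.0, 0.0, -0.0]]
ft_force: [-0.1, 0.2, 0.9]
gripper_width: 0.005
```

>>> {"op": "carry_out", "data": {
  "increments": [
    {"slide": [0, 0, -0.2], "angular": [0, 0, 0], "jaw": 0},
    {"slide": [0, 0, -0.2], "angular": [0, 0, 0], "jaw": 0}
  ]
}}

```text
time: 15.65
tool_pos: [0.463, 0.1373, 0.1236]
ee_rot: [[-0.0, 0.0, -1.0], [0.0, -1.0, -0.0], [-1.0, -0.0, 0.0]]
ft_force: [-0.4, 0.2, 0.2]
gripper_width: 0.005
```

```bash
python3 look.py 3
```

```text
[97, np.float64(-0.09045750662821951), np.float64(-0.050450513032794436), np.float64(0.002490259453157604)]
15.85 [0.46293162 0.13731048 0.12368119] [ 0.81814687 -0.52570379  0.08945159]
```

View pics/cmp3.png

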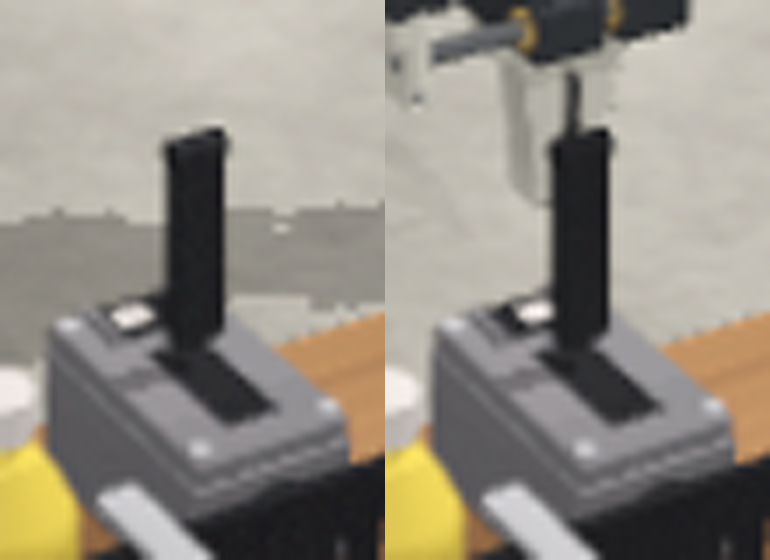

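```bash
python3 - <<'E'
from h import *
z0=np.load("scene0.npz")["p"].mean(-1)
ps=[viewer.read_camera("scene")[0].mean(-1) for _ in range(3)]
p=np.mean(ps,0)
np.set_printoptions(linewidth=200)
print(z0[166:174,291:306].astype(int));print(p[166:174,291:306].astype(int))
E
```

```text
[[139 138 138 137 137 138 137 135 134 132 106  88  61  32  30]
 [139 140 136 131 131 131 115 106 104  77  49  45  36  30  31]
 [136 142 128 101  92 111 157 170 191 168 100  48  34  30  30]
 [136 121 137 115 103 199 224 224 222 219 167  70  36  29  32]
 [172 133 105 123 117 122 199 201 166 122  74  53  44  31  30]
 [158 152 133 109 113 112  93  70  57  68  84 101  82  46  30]
 [152 152 152 134 108 116 110 109 110 134 146 143 112  60  33]
 [141 151 152 152 133 134 142 149 152 146 140 112  93  64  38]]
[[188 186 185 185 185 187 184 182 180 178 147 113  75  34  31]
 [186 184 182 178 177 175 143 122 110 114 135 142  96  35  32]
 [175 164 153 132 117  80  46 111 157 215 229 228 173  62  32]
 [151 128 139 118  72  52  46  65 184 218 223 213 156  59  31]
 [176 135 107 125 120  82  52  47  47 109 115  80  45  31  33]
 [161 155 136 111 116 114  81  59  58  70  86 104  85  46  32]
 [155 154 155 136 111 120 112 112 113 138 148 145 115  61  33]
 [144 154 155 155 135 137 144 152 155 149 143 115  96  66  38]]
```

The flag's left edge moved about 2.95 px (≈9.3 mm), so the latch is reset. I continue towards ON.

>>> {"op": "carry_out", "data": {
  "increments": [
    {"slide": [0, 0, -0.3], "angular": [0, 0, 0], "jaw": 0},
    {"slide": [0, 0, -0.3], "angular": [0, 0, 0], "jaw": 0},
    {"slide": [0, 0, -0.3], "angular": [0, 0, 0], "jaw": 0}
  ]
}}

```text
time: 16.3
tool_pos: [0.472, 0.1373, 0.1237]
ee_rot: [[-0.0, 0.0, -1.0], [-0.0, -1.0, -0.0], [-1.0, 0.0, 0.0]]
ft_force: [-1.0, -0.1, 0.6]
gripper_width: 0.004
```

>>> {"op": "carry_out", "data": {
  "increments": [
    {"slide": [0, 0, -0.3], "angular": [0, 0, 0], "jaw": 0},
    {"slide": [0, 0, -0.3], "angular": [0, 0, 0], "jaw": 0},
    {"slide": [0, 0, -0.3], "angular": [0, 0, 0], "jaw": 0}
  ]
}}

```text
time: 16.6
tool_pos: [0.481, 0.1373, 0.1235]
ee_rot: [[-0.0, 0.0, -1.0], [-0.0, -1.0, -0.0], [-1.0, 0.0, 0.0]]
ft_force: [-0.6, 0.5, 0.4]
gripper_width: 0.004
```

>>> {"op": "carry_out", "data": {
  "increments": [
    {"slide": [0, 0, -0.3], "angular": [0, 0, 0], "jaw": 0},
    {"slide": [0, 0, -0.3], "angular": [0, 0, 0], "jaw": 0},
    {"slide": [0, 0, -0.3], "angular": [0, 0, 0], "jaw": 0}
  ]
}}

```text
time: 16.9
tool_pos: [0.49, 0.1372, 0.1236]
ee_rot: [[-0.0, 0.0, -1.0], [-0.0, -1.0, -0.0], [-1.0, 0.0, 0.0]]
ft_force: [-0.8, -0.3, -0.6]
gripper_width: 0.007
```

>>> {"op": "carry_out", "data": {
  "increments": [
    {"slide": [0, 0, -0.3], "angular": [0, 0, 0], "jaw": 0},
    {"slide": [0, 0, -0.3], "angular": [0, 0, 0], "jaw": 0}
  ]
}}

```text
time: 17.1
tool_pos: [0.496, 0.1373, 0.1237]
ee_rot: [[-0.0, 0.0, -1.0], [-0.0, -1.0, -0.0], [-1.0, 0.0, 0.0]]
ft_force: [-0.6, -0.1, 0.5]
gripper_width: 0.005
```

>>> {"op": "carry_out", "data": {
  "increments": [
    {"slide": [0, 0, -0.2], "angular": [0, 0, 0], "jaw": 0},
    {"slide": [0, 0, -0.2], "angular": [0, 0, 0], "jaw": 0}
  ]
}}

```text
time: 17.3
tool_pos: [0.5, 0.1373, 0.1236]
ee_rot: [[-0.0, 0.0, -1.0], [-0.0, -1.0, -0.0], [-1.0, 0.0, 0.0]]
ft_force: [-1.3, 0.1, -0.7]
gripper_width: 0.003
```

>>> {"op": "carry_out", "data": {
  "increments": [
    {"slide": [0, 0, -0.2], "angular": [0, 0, 0], "jaw": 0},
    {"slide": [0, 0, -0.1], "angular": [0, 0, 0], "jaw": 0}
  ]
}}

```text
time: 17.5
tool_pos: [0.503, 0.1373, 0.1237]
ee_rot: [[0.0, 0.0, -1.0], [0.0, -1.0, -0.0], [-1.0, -0.0, -0.0]]
ft_force: [-0.5, -0.1, 0.9]
gripper_width: 0.003
```

>>> {"op": "carry_out", "data": {
  "increments": [
    {"slide": [0, 0, -0.1], "angular": [0, 0, 0], "jaw": 0},
    {"slide": [0, 0, -0.1], "angular": [0, 0, 0], "jaw": 0}
  ]
}}

```text
time: 17.7
tool_pos: [0.5049, 0.1373, 0.1237]
ee_rot: [[-0.0, 0.0, -1.0], [0.0, -1.0, -0.0], [-1.0, -0.0, 0.0]]
ft_force: [-0.8, -1.1, 0.1]
gripper_width: 0.009
```

>>> {"op": "carry_out", "data": {
  "increments": [
    {"slide": [0, 0, -0.1], "angular": [0, 0, 0], "jaw": 0},
    {"slide": [0, 0, -0.1], "angular": [0, 0, 0], "jaw": 0}
  ]
}}

```text
time: 17.9
tool_pos: [0.5069, 0.1373, 0.1237]
ee_rot: [[0.0, 0.0, -1.0], [-0.0, -1.0, -0.0], [-1.0, 0.0, -0.0]]
ft_force: [-0.7, -0.0, 0.2]
gripper_width: 0.003
```

>>> {"op": "carry_out", "data": {
  "increments": [
    {"slide": [0, 0, -0.1], "angular": [0, 0, 0], "jaw": 0},
    {"slide": [0, 0, -0.1], "angular": [0, 0, 0], "jaw": 0}
  ]
}}

```text
time: 18.1
tool_pos: [0.5089, 0.1373, 0.1237]
ee_rot: [[0.0, 0.0, -1.0], [-0.0, -1.0, -0.0], [-1.0, 0.0, -0.0]]
ft_force: [-0.8, -0.3, 0.0]
gripper_width: 0.001
```

>>> {"op": "carry_out", "data": {
  "increments": [
    {"slide": [0, 0, -0.1], "angular": [0, 0, 0], "jaw": 0},
    {"slide": [0, 0, -0.1], "angular": [0, 0, 0], "jaw": 0}
  ]
}}

```text
time: 18.3
tool_pos: [0.5109, 0.1373, 0.1237]
ee_rot: [[0.0, 0.0, -1.0], [0.0, -1.0, -0.0], [-1.0, -0.0, -0.0]]
ft_force: [-0.8, -0.6, -0.5]
gripper_width: 0.008
```

>>> {"op": "carry_out", "data": {
  "increments": [
    {"slide": [0, 0, -0.1], "angular": [0, 0, 0], "jaw": 0}
  ]
}}

```text
time: 18.4
tool_pos: [0.5119, 0.1373, 0.1237]
ee_rot: [[-0.0, 0.0, -1.0], [-0.0, -1.0, -0.0], [-1.0, 0.0, 0.0]]
ft_force: [-0.5, -1.0, 0.5]
gripper_width: 0.008
```

>>> {"op": "carry_out", "data": {
  "increments": [
    {"slide": [0, 0, -0.1], "angular": [0, 0, 0], "jaw": 0}
  ]
}}

```text
time: 18.5
tool_pos: [0.5129, 0.1373, 0.1237]
ee_rot: [[0.0, 0.0, -1.0], [0.0, -1.0, -0.0], [-1.0, -0.0, -0.0]]
ft_force: [-0.7, 0.1, 0.2]
gripper_width: 0.006
```

```bash
python3 look.py 4
```

```text
[29, np.float64(0.49160170753007154), np.float64(0.4290976434097553), np.float64(0.0029382892174316267)]
18.7 [0.51295787 0.13730919 0.12370045] [-0.2321819   0.25411377  0.23320973]
```

View pics/cmp4.png

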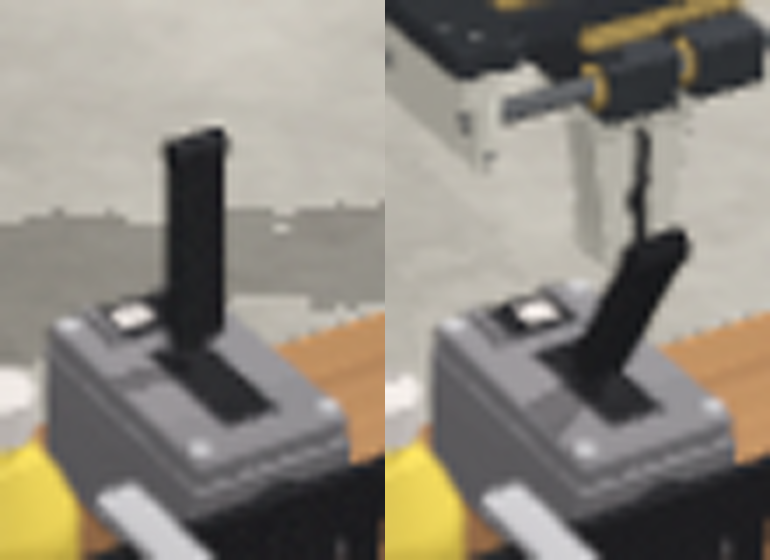

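The lever is leaning to ON at about 0.49, past the block. The flag is clearly shifted: its left edge is at 515−385 = 130 against 110 at the start. I continue until the stop is felt.

>>> {"op": "carry_out", "data": {
  "increments": [
    {"slide": [0, 0, -0.1], "angular": [0, 0, 0], "jaw": 0}
  ]
}}

```text
time: 18.8
tool_pos: [0.5137, 0.1373, 0.1237]
ee_rot: [[-0.0, 0.0, -1.0], [0.0, -1.0, -0.0], [-1.0, -0.0, 0.0]]
ft_force: [-0.7, 0.4, -0.0]
gripper_width: 0.005
```

>>> {"op": "carry_out", "data": {
  "increments": [
    {"slide": [0, 0, -0.1], "angular": [0, 0, 0], "jaw": 0}
  ]
}}

```text
time: 18.9
tool_pos: [0.5146, 0.1372, 0.1236]
ee_rot: [[-0.001, 0.0, -1.0], [-0.0, -1.0, -0.0], [-1.0, 0.0, 0.001]]
ft_force: [-1.9, 0.1, 1.3]
gripper_width: 0.008
```

>>> {"op": "carry_out", "data": {
  "increments": [
    {"slide": [0, 0, -0.1], "angular": [0, 0, 0], "jaw": 0}
  ]
}}

```text
time: 19.0
tool_pos: [0.5154, 0.1371, 0.1235]
ee_rot: [[-0.001, 0.0, -1.0], [-0.0, -1.0, -0.0], [-1.0, 0.0, 0.001]]
ft_force: [-3.3, 0.6, 1.6]
gripper_width: 0.003
```

>>> {"op": "carry_out", "data": {
  "increments": [
    {"slide": [0, 0, -0.1], "angular": [0, 0, 0], "jaw": 0}
  ]
}}

```text
time: 19.1
tool_pos: [0.5162, 0.1371, 0.1234]
ee_rot: [[-0.001, 0.0, -1.0], [-0.0, -1.0, -0.0], [-1.0, 0.0, 0.001]]
ft_force: [-4.2, 0.7, 0.5]
gripper_width: 0.002
```

Stop felt. I press a little more, to about 8 N, then hold.

>>> {"op": "carry_out", "data": {
  "increments": [
    {"slide": [0, 0, -0.1], "angular": [0, 0, 0], "jaw": 0},
    {"slide": [0, 0, -0.1], "angular": [0, 0, 0], "jaw": 0}
  ]
}}

```text
time: 19.3
tool_pos: [0.5181, 0.137, 0.1233]
ee_rot: [[-0.001, 0.0, -1.0], [-0.001, -1.0, -0.0], [-1.0, 0.001, 0.001]]
ft_force: [-5.8, 0.2, 1.7]
gripper_width: 0.004
```

>>> {"op": "carry_out", "data": {
  "increments": [
    {"slide": [0, 0, -0.1], "angular": [0, 0, 0], "jaw": 0},
    {"slide": [0, 0, 0], "angular": [0, 0, 0], "jaw": 0},
    {"slide": [0, 0, 0], "angular": [0, 0, 0], "jaw": 0}
  ]
}}

```text
time: 19.6
tool_pos: [0.5188, 0.1369, 0.1232]
ee_rot: [[-0.002, -0.0, -1.0], [-0.001, -1.0, 0.0], [-1.0, 0.001, 0.002]]
ft_force: [-7.1, 0.7, 1.4]
gripper_width: 0.009
```

>>> {"op": "carry_out", "data": {
  "increments": [
    {"slide": [0, 0, 0], "angular": [0, 0, 0], "jaw": 0},
    {"slide": [0, 0, 0.5], "angular": [0, 0, 0], "jaw": 0},
    {"slide": [0, 0, 1.5], "angular": [0, 0, 0], "jaw": 0},
    {"slide": [0, 0, 2], "angular": [0, 0, 0], "jaw": 0}
  ]
}}

```text
time: 20.0
tool_pos: [0.4808, 0.1377, 0.1239]
ee_rot: [[0.002, 0.0, -1.0], [0.001, -1.0, -0.0], [-1.0, -0.001, -0.002]]
ft_force: [1.3, 0.5, -1.8]
gripper_width: 0.009
```

>>> {"op": "carry_out", "data": {
  "increments": [
    {"slide": [-3, 0, 0], "angular": [0, 0, 0], "jaw": 0},
    {"slide": [-4, 0, 0], "angular": [0, 0, 0], "jaw": 0},
    {"slide": [-4, 0, 0], "angular": [0, 0, 0], "jaw": 0},
    {"slide": [0, -4, 0], "angular": [0, 0, 0], "jaw": 0},
    {"slide": [0, -4, 0], "angular": [0, 0, 0], "jaw": 0}
  ]
}}

```text
time: 20.5
tool_pos: [0.4813, 0.2186, 0.2364]
ee_rot: [[0.005, -0.002, -1.0], [0.004, -1.0, 0.002], [-1.0, -0.004, -0.005]]
ft_force: [0.6, -0.5, -0.7]
gripper_width: 0.005
```

>>> {"op": "carry_out", "data": {
  "increments": [
    {"slide": [0, -4, 0], "angular": [0, 0, 0], "jaw": 0},
    {"slide": [0, -4, 0], "angular": [0, 0, 0], "jaw": 0},
    {"slide": [0, -4, 0], "angular": [0, 0, 0], "jaw": 0},
    {"slide": [0, 0, 0], "angular": [0, 0, 0], "jaw": 0},
    {"slide": [0, 0, 0], "angular": [0, 0, 0], "jaw": 0}
  ]
}}

```text
time: 21.0
tool_pos: [0.4799, 0.3384, 0.2334]
ee_rot: [[0.001, 0.002, -1.0], [0.0, -1.0, -0.002], [-1.0, -0.0, -0.001]]
ft_force: [0.8, -0.2, 0.7]
gripper_width: 0.005
```

```bash
python3 look.py 5; python3 - <<'E'
from h import *
p,d=viewer.read_camera("scene");cv2.imwrite("pics/scene5.png",p[:,:,::-1])
c=cloud("scene",d)
m=(c[...,2]>.1)&(c[...,2]<.165)&(abs(c[...,0]-.515)<.06)&(abs(c[...,1]-.135)<.02)
q=c[m];print("tip",q[q[:,2]>.155].mean(0) if (q[:,2]>.155).any() else q[:,2].max())
for th in(.45,.5,.55): print(th,w2p("scene",[[.485+.1*np.sin(th)+.006*np.cos(th)*s,.136+y,.075+.1*np.cos(th)-s*.006*np.sin(th)] for y in(-.012,.012) for s in(-1,1)]).round(1).tolist())
E
```

```text
[28, np.float64(0.49439172237153645), np.float64(0.2718802628373674), np.float64(0.003068986304021144)]
21.2 [0.48004692 0.33648865 0.23408451] [0.65540774 0.23043234 0.00394799]
tip [0.53902024 0.13346852 0.15765743]
0.45 [[312.5, 155.8], [314.7, 159.3], [320.1, 153.9], [322.3, 157.2]]
0.5 [[313.4, 157.2], [315.5, 160.8], [321.0, 155.2], [323.1, 158.7]]
0.55 [[314.3, 158.7], [316.3, 162.4], [321.9, 156.7], [323.9, 160.3]]
```

View pics/cmp5.png

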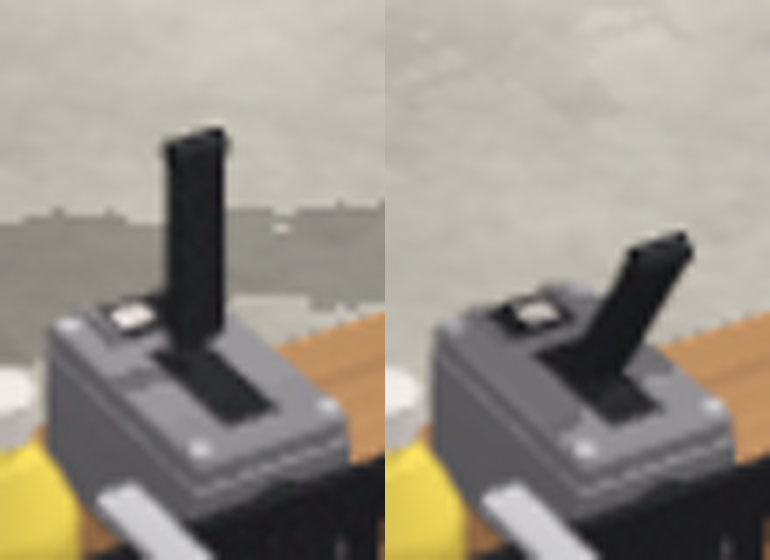

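View pics/scene5.png

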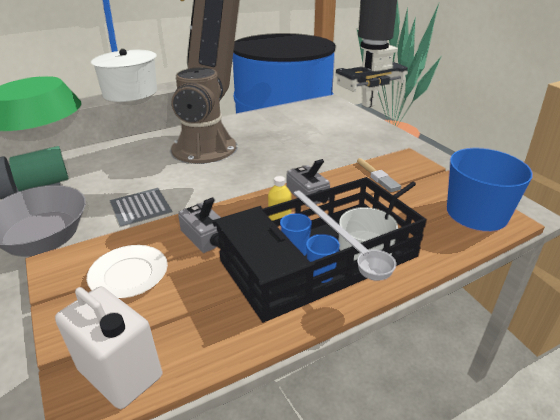

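View pics/tcmp5.png

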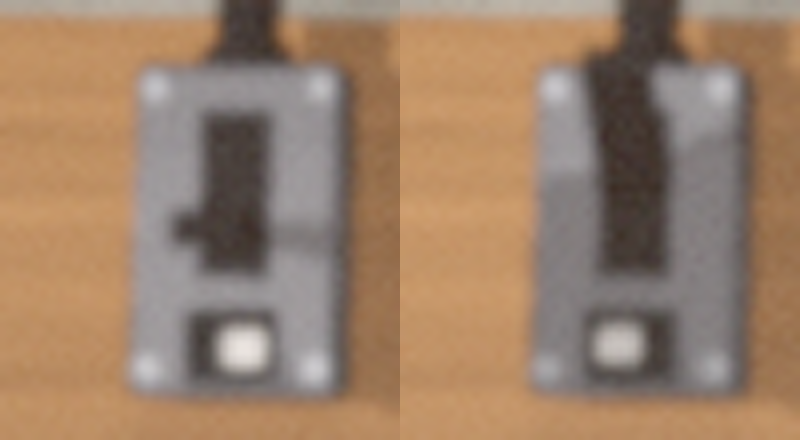

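```bash
python3 - <<'E'
from cell import job
print(job.close_job())
E
```

```text
the job is handed in; nothing more can be done
None
```

I reset the pump switch and handed the job in at about 21 s of the 58 s allowed. The hand-in reports no verdict, so the results below are my own readings.

- **OFF:** I pushed the lever through the stiff stretch in 1 mm steps. I judged the solid stop to be at about −0.65 to −0.69 rad, from the force climbing to about 15 N level push while the lever hardly moved.
- **ON:** I then threw it towards the gland, past where the block would have stopped it, until it met the ON stop at about 7 N. After that I lifted the arm clear.

**Last checks:**
- **Flag:** it shifted about 9 mm in both the top and scene pictures; 8 mm or more means reset.
- **Pump lever:** its tip fits the 0.55 rad stop in the picture and in most depth points. A fit from only 28 depth points read 0.49, which is below the 0.50 needed. I trusted the tip position and the felt stop instead.
- **Neighbour and loose things:** by eye, the neighbour still leans ON and nothing had moved. I did not measure these.
- **Fingertip height:** in the pictures the closed fingertips sat about 20 mm higher than the reported tool position. The first OFF push was therefore near the paddle's end, so I backed off, lowered the arm and pushed again about 50 mm above the hinge.

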